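# Hang brake shoes on the blow-off stand and lock the keeper

### The job

Hang both brake shoes over the bar of the blow-off stand like saddles, ends down and square to the bar, one on each side of the middle collar. Then wind the sprung keeper all the way down in front of them, hold it there while you slide it across behind the hook on the stand's right cheek, and let its spring seat it on the hook, so that the shoes cannot be blown off. Leave the bottle, tape measure, tape roll and pliers where they are.

Things in the scene. Friction and masses are not known exactly. Their poses are not given: they have to be found in the camera images.
- stand: blow-off stand, fixed: drip tray 172 x 196 x 16 mm, two upright sheet cheeks 3 mm thick at y +-95 mm, a bar between them, a hood over it, open at the front. Origin: on the bench under the bar's middle; x to its back, y along the bar to its left, z up; its open front (-x) looks to the right-hand side of the bench. Cheeks' front edge: x -18 mm at the bottom, -30 mm at z 150, ears to -57 mm at z 170 to 192 mm; back wall at x 81 mm
- bar_middle (a point): middle of the bar's axis, 85 mm above the bench (axes as the stand). Round steel bar, 14 mm diameter, along y, free from y -93 to 93 mm; a fixed collar, 30 mm diameter, fills y -4 to 4 mm. A shoe at y +-45 mm has about 30 mm free on either side. It hangs with its arc's centre 53 mm below this axis, its ends 36 mm below and its top 25 mm above the axis
- hood_edge (a point): middle of the hood's front edge (underside), x -39, z 195 mm in the stand. From here the sheet roof runs back over the bar, so nothing can come down on the bar from above: shoes go in from the front below the edge, held by the front part of their rim with the gripper leaning some 35 to 45 deg out to the front
- shoe_a: brake shoe, one of two alike: dark steel arch with a lining, T section, 32 mm wide, standing on its two ends like a bridge, 140 mm long, 61 mm high, 0.22 kg. Origin: centre of its underside; x from end to end (ends alike), y across the width, z up. Pinch it across the width, anywhere on the 8 mm thick rim: lining surface at radius 78 mm from a point 17 mm below the origin, to 58 deg either side of the crown
- shoe_b: the other brake shoe, same size and axes as shoe_a
- shoe_a_seat (a point): point of shoe_a at the crown, 43 mm above its origin, on the inner edge of its web (5 mm thick, radius 60 to 70 mm, to 68 deg either side of the crown; rim above it from 70 mm). It lies on top of the bar (92 mm above the bench) when the shoe hangs; shoe axes
- shoe_b_seat (a point): the same point of shoe_b
- keeper (a joint): keeper angle, rad: bail of 8 mm rod, arms outside the cheeks, crossbar along y 75 mm out, right arm 22 mm longer. 0 = sprung open (arms up, leaning 15 deg forward); at q an arm points along x -sin(0.26+q), z cos(0.26+q) of the stand, so it is pulled forward, then down. Stop at 2.71, clear of hung shoes; on its hook 2.56. Torsion spring: about 2 N at the grip when open, 7 N when down; unlatched it flies back
- keeper_pivot (a point): point on the axis about which the keeper turns (along the stand's y), x -46, z 177 mm in the stand, midway between the cheeks; does not move with the keeper. An 8 mm pin runs there from cheek to cheek
- keeper_shift (a joint): sideways place of the keeper on its pin, m: 0 as found, at most 0.014 when slid to the stand's left (+y, grip towards the cheek); stays where it is put, about 2 N to move it
- keeper_grip (a point): middle of the keeper's handle, moves with it: black sleeve, 16 mm diameter, 58 mm long along the stand's y, outside the right arm at its end, 75 mm from the pivot axis; at y -160 mm while keeper_shift is 0 (the arm then at y -119 mm). Being round it can turn between the fingers
- hook_tooth (a point): back face of the steel hook on the right cheek, x -79, y -105, z 91 mm in the stand, on a 3 mm strap. Tooth from y -97 to -113 mm, x -85 to -79, z 83 to 99 mm; at its outer end a lip stands 5 mm backwards. The keeper's arm passes outside it at shift 0; wound past 2.68, slid fully to +y and let go, the spring draws it forward onto the tooth, inside the lip
- bottle: bystander: upright green bottle, 75 mm diameter, 284 mm high, origin at the centre of its foot
- tape_measure: bystander: tape measure standing on its base, 37 x 74 mm, 62 mm high, origin at the centre of its underside
- tape_roll: bystander: roll of black tape lying flat, 96 mm diameter, 20 mm high, origin at the centre of its underside
- pliers: bystander: combination pliers lying flat, 178 mm long along its y, 53 mm wide, 12 mm high, origin at the centre of its underside

How it is judged:
On the way, in this order (a step that is already met when the one before it is completed fails the run):
1. both shoes hang over the bar, one on each side of the collar (((x of shoe_a_seat in the frame of stand between -0.014 and 0.014 m and z of shoe_a_seat in the frame of stand between 0.085 and 0.099 m and angle between each of shoe_a, shoe_b's own z axis and vertical below 0.25 rad and angle between the x axis of each of shoe_a, shoe_b and the x axis of stand, either way round below 0.25 rad and y of shoe_a_seat in the frame of stand between 0.018 and 0.078 m and x of shoe_b_seat in the frame of stand between -0.014 and 0.014 m and z of shoe_b_seat in the frame of stand between 0.085 and 0.099 m and y of shoe_b_seat in the frame of stand between -0.078 and -0.018 m) or (x of shoe_a_seat in the frame of stand between -0.014 and 0.014 m and z of shoe_a_seat in the frame of stand between 0.085 and 0.099 m and angle between each of shoe_a, shoe_b's own z axis and vertical below 0.25 rad and angle between the x axis of each of shoe_a, shoe_b and the x axis of stand, either way round below 0.25 rad and y of shoe_a_seat in the frame of stand between -0.078 and -0.018 m and x of shoe_b_seat in the frame of stand between -0.014 and 0.014 m and z of shoe_b_seat in the frame of stand between 0.085 and 0.099 m and y of shoe_b_seat in the frame of stand between 0.018 and 0.078 m))), for 0.3 s.
2. the keeper is down behind its hook (value of joint keeper between 2.48 and 2.64 rad and value of joint keeper_shift above 0.009 m), for 0.2 s.
At the end, for the whole second after the job is handed in: Each shoe rests with its web on the bar (seat within 14 mm of the bar in x, 7 mm in height, upright and square within 0.25 rad), one either side of the collar, 18 to 78 mm from it, at rest; keeper between 2.48 and 2.64 rad and slid over by more than 9 mm, held by the hook (all of step 2 and ((x of shoe_a_seat in the frame of stand between -0.014 and 0.014 m and z of shoe_a_seat in the frame of stand between 0.085 and 0.099 m and angle between each of shoe_a, shoe_b's own z axis and vertical below 0.25 rad and angle between the x axis of each of shoe_a, shoe_b and the x axis of stand, either way round below 0.25 rad and y of shoe_a_seat in the frame of stand between 0.018 and 0.078 m and x of shoe_b_seat in the frame of stand between -0.014 and 0.014 m and z of shoe_b_seat in the frame of stand between 0.085 and 0.099 m and y of shoe_b_seat in the frame of stand between -0.078 and -0.018 m) or (x of shoe_a_seat in the frame of stand between -0.014 and 0.014 m and z of shoe_a_seat in the frame of stand between 0.085 and 0.099 m and angle between each of shoe_a, shoe_b's own z axis and vertical below 0.25 rad and angle between the x axis of each of shoe_a, shoe_b and the x axis of stand, either way round below 0.25 rad and y of shoe_a_seat in the frame of stand between -0.078 and -0.018 m and x of shoe_b_seat in the frame of stand between -0.014 and 0.014 m and z of shoe_b_seat in the frame of stand between 0.085 and 0.099 m and y of shoe_b_seat in the frame of stand between 0.018 and 0.078 m)) and linear speed of each of shoe_a, shoe_b below 0.02 m/s); the robot touches nothing.
It fails at once if the bottle is moved more than 30 mm or tipped (distance of bottle from where it was at the start of the episode above 0.03 m or angle between bottle's own z axis and vertical above 0.4 rad).
It fails at once if the tape measure is moved more than 30 mm or tipped (distance of tape_measure from where it was at the start of the episode above 0.03 m or angle between tape_measure's own z axis and vertical above 0.4 rad).
It fails at once if the tape roll or the pliers are moved more than 30 mm (distance of any of tape_roll, pliers from where it was at the start of the episode above 0.03 m).
It also fails if it takes over 72 s, if anything falls off the work surface, if the arm or the gripper's body presses on something with over 40 N, if the wrist force passes 120 N, or if a joint passes its speed limit or range.

### The arm

A 6-joint arm with a two-finger parallel gripper is mounted at the origin on a cart in front of the work surface, level with it; the furniture and walls round the work are solid. World frame = base frame: x ahead of the robot, y to its left, z up, the work surface at z = 0. Lengths are in m, angles in rad, forces in N, time in s.
With the tool pointing down it reaches from about 0.4 to 0.825 m from the base axis. Payload 7 kg.
Tool frame: the origin (TCP) lies midway between the tips of the shut fingers; the grasp point (between the pads) lies 19 mm behind it; z points along the fingers, y is the line along which they close (so a half turn about z gives the same grasp; the last joint's range is limited). The gripper opens to 85 mm and grips with 20 to 120 N. Pads are 22 mm wide; open, the fingers measure 114 mm over their backs; the gripper's body (76 mm by 85 mm) begins 54 mm behind the grasp point. The pads swing forward as they close: fully open they stand 13 mm farther back than shut.
Start: joints at [-1.039, 0.359, 0.012, 0, -1.224, -0.288], TCP at [0.163, -0.655, 0.231] pointing down, gripper open.
Joint ranges: [-3.07, 3.07], [-1.43, 2.12], [-1.02, 1.25], [-3.03, 1.67], [-3.05, -0], [-3.03, 3.03]. Speed limits (rad/s): [2.39, 2.39, 3.01, 3.14, 3.14, 3.14].

### API

Orientations are given as a unit quaternion [w, x, y, z].
In Python, from plant import manip gives the robot as it stands. The module is installed in compiled form; this text tells all that it offers.
- The arm moves only by the tool apply_moves, never from a script. Its arguments are lists of equal length, an entry for each row: "turn": the turn, a rotation vector about the tool's x, y, z each as a share of 45 degrees, from -1 to 1, a list of three; "dp": the shift along the tool's x, y, z each as a share of 1000 mm, from -1 to 1, a list of three; "gripper": the opening, from -1 (shut) to 1 (fully open). In form: {"turn": [[ax, ay, az], ...], "dp": [[tx, ty, tz], ...], "gripper": [gripper, ...]}. A call has 1 to 8 rows; each row is the pose to reach, as a shift and turn from the pose commanded when the call began, along the tool's axes at that moment; what a row does not reach only later rows make up. A row lasts 1/10 s, in which the tool goes at most 50 mm and 8.59 degrees, less where a joint would pass 70% of its speed; a pose out of reach is approached as far as the arm can. A call with a number of a shift or a turn outside -1 to 1 is refused whole. A call with a gripper value outside its range is refused whole. The fingers move at their own pace and stop on an object; "newtons" is the grip in N (left out, the last holds). Time passes only in rows, so rows that repeat a pose let the fingers close. It gives the time, the measured TCP pose, the force, the opening and the grip force at its end, in the units of the state.
- manip.read_state(): the state, without advancing time (a new reading comes with each control period).
- manip.snapshot(name): name is "scene" or "side" or "wrist"; returns (picture, depth): 480x640x3 uint8, red, green, blue; 480x640 float32, m along the optical axis (not along the pixel's ray), 0 where there is no reading.
- manip.camera_info(name): a dict with "fx", "fy", "cx", "cy" (pixels), "camera_from_world" (4x4, takes a point from world to camera coordinates); the wrist camera has in their place "tool_from_camera" (4x4, takes a point from camera to tool coordinates, whose origin is the TCP and whose axes are the flange's). Camera axes: x right, y up, looking along -z (the intrinsics and any distortion apply to the point x, -y, -z); pixel columns grow to the right and rows downward; lengths in m; the calibration is good to about 2 mm. A picture is of the moment at which its call begins: read the wrist's pose just before it. camera_info takes no time and is no camera call.
- manip.close_job(): hands the job in; it is judged then, once.
The state is a dict: "time_s": time; "qpos": joint angles; "qd": joint speeds; "joint_efforts": joint torques, N m; "tool_pos": TCP position; "tcp_rot": TCP orientation; "contact_force": force on the tool from outside, world axes, zero at the start; "moment": the same for the moment, N m; "gripper_width": opening from 0.0 (shut) to 1.0 (fully open); "grip_force": force on a finger pad.
Only numpy, scipy, OpenCV 4.12 (cv2) and the standard library are available. Lean on these libraries where they do the work, as an engineer would, in place of code of your own. Each camera call takes 0.05 s, during which the arm holds its last target. There are 200 camera calls.

## Working session

There is one attempt and no reset: what is moved stays moved. The work goes in short steps, Python scripts to look and compute and a tool call to move; the robot and the scene stay as the last step left them, time stands still between calls to the robot, and variables do not carry over. Pictures are saved under pics/ and viewed, at most 10 in all, crops included, and the job is handed in when it is done.

Besides the shell and the picture viewer there is one more tool, called after ">>>" as name(argument=value, ...) on one line, values as JSON. apply_moves: Moves the arm, as the interface text tells. Its arguments: {"type":"object","properties":{"turn":{"type":"array"},"dp":{"type":"array"},"gripper":{"type":"array"},"newtons":{"type":"number"}},"required":["turn","dp","gripper"]}

```bash
mkdir -p pics; cat > h.py <<'E'
import numpy as np, cv2
from plant import manip
from scipy.spatial.transform import Rotation as R
def Rq(q): return R.from_quat([q[1],q[2],q[3],q[0]])
def cloud(name):
    st=manip.read_state(); im,d=manip.snapshot(name); c=manip.camera_info(name)
    v,u=np.mgrid[:480,:640]
    P=np.stack([(u-c['cx'])/c['fx']*d,-(v-c['cy'])/c['fy']*d,-d],-1)
    if 'camera_from_world' in c: T=np.linalg.inv(np.array(c['camera_from_world']))
    else:
        W=np.eye(4);W[:3,:3]=Rq(st['tcp_rot']).as_matrix();W[:3,3]=st['tool_pos'];T=W@np.array(c['tool_from_camera'])
    W=P@T[:3,:3].T+T[:3,3]; W[d<=0]=np.nan
    return im,d,W
def save(n,im): cv2.imwrite('pics/'+n,im[...,::-1])
E
python3 - <<'E'
from h import *
a=[]
for n in('scene','side'):
    im,d,W=cloud(n); np.savez(n+'.npz',im=im,d=d,W=W); save(n+'.png',im)
    c=manip.camera_info(n); print({k:(np.round(v,3).tolist() if k=='camera_from_world' else v) for k,v in c.items()})
print(manip.read_state())
print(manip.camera_info('wrist'))
E
```

```text
{'fx': 598.8686930391955, 'fy': 598.8686930391955, 'cx': 323.0353557109162, 'cy': 240.76112435264506, 'camera_from_world': [[-0.64, -0.768, 0.02, 0.358], [0.582, -0.468, 0.666, -0.409], [-0.502, 0.437, 0.746, -1.216], [0.0, 0.0, 0.0, 1.0]]}
{'fx': 476.6368426918413, 'fy': 476.6368426918413, 'cx': 314.4550176005332, 'cy': 237.40477357842178, 'camera_from_world': [[-0.942, -0.336, -0.009, 0.522], [0.165, -0.487, 0.858, -0.223], [-0.292, 0.806, 0.514, -1.035], [0.0, 0.0, 0.0, 1.0]]}
{'time_s': 0.1, 'qpos': array([-1.03887675e+00,  3.59306332e-01,  1.11325229e-02, -2.77378939e-04,
       -1.22412942e+00, -2.88090167e-01]), 'qd': array([ 7.41558179e-05, -1.95161591e-03,  2.37355338e-03,  5.00143232e-04,
       -5.70001841e-04, -6.16554036e-04]), 'joint_efforts': array([-2.14814558e-03, -5.84768414e+01,  2.94106579e+01,  6.95460990e+00,
       -3.18676990e-03, -2.01596981e-05]), 'tool_pos': array([ 0.16280298, -0.65461231,  0.23046096]), 'tcp_rot': array([-1.80740356e-04, -1.21566017e-01,  9.92583054e-01,  7.42984170e-04]), 'contact_force': array([-0.49971026,  0.47299005,  0.32805788]), 'moment': array([ 0.02948316, -0.04645969,  0.01991234]), 'grip_force': 0.0, 'gripper_width': 1.001043639671464}
{'fx': 405.47989816963945, 'fy': 405.47989816963945, 'cx': 323.4550969256379, 'cy': 241.8154920318997, 'tool_from_camera': array([[-1.19074594e-03,  9.52508344e-01,  3.04510158e-01,
         7.65831584e-02],
       [ 9.99999255e-01,  1.05295458e-03,  6.16718462e-04,
         8.75099404e-05],
       [ 2.66794117e-04,  3.04510665e-01, -9.52508889e-01,
        -1.42525499e-01],
       [ 0.00000000e+00,  0.00000000e+00,  0.00000000e+00,
         1.00000000e+00]])}
```

View pics/scene.png

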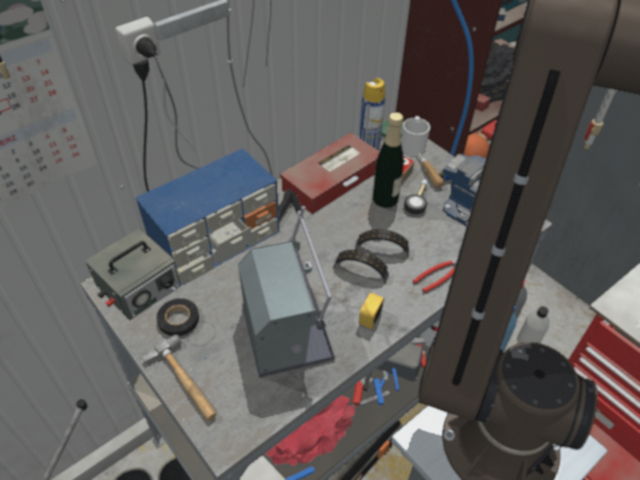

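View pics/side.png

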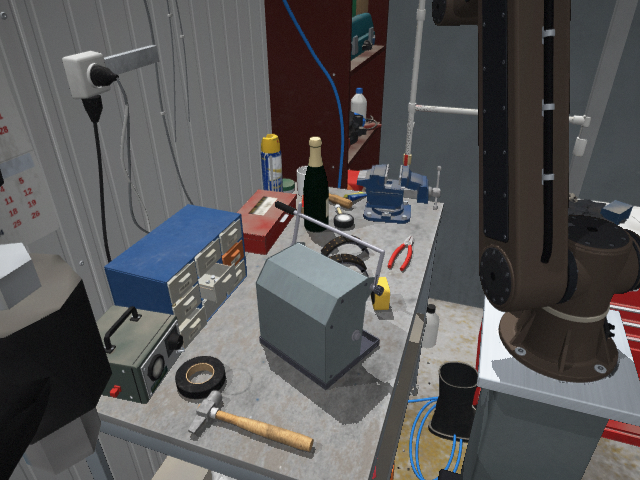

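The scene view shows the stand near (285,300), the two shoes at (360,264) and (382,240), the bottle at (390,165), the tape measure at (371,311), the pliers at (433,275) and the keeper from (300,213) to (322,318). In the side view the stand is at (315,310) and the keeper's black grip at (283,208).

```bash
python3 - <<'E'
from h import *
for n,px in(('scene',dict(stand=(275,270),shoe1=(362,262),shoe2=(384,240),bottle=(387,190),tm=(372,311),pl=(433,275),bench=(400,300),roll=(178,318))),('side',dict(stand=(310,262),grip=(284,208)))):
    z=np.load(n+'.npz');W=z['W'];print(n)
    for k,(u,v) in px.items(): print(k,np.round(np.nanmedian(W[v-2:v+3,u-2:u+3].reshape(-1,3),axis=0),4))
z=np.load('scene.npz');im=z['im'];W=z['W']
g=im.max(2)
m=((g<75)&(W[...,2]>0.005)&(W[...,2]<0.09)).astype('uint8')
m[:215]=0;m[295:]=0;m[:,:325]=0;m[:,415:]=0
n_,lab,stt,cen=cv2.connectedComponentsWithStats(m)
for i in range(1,n_):
    if stt[i,4]>80:
        P=W[lab==i]; r=cv2.minAreaRect(P[:,:2].astype('float32')); print(stt[i],np.round(P.mean(0),3),np.round(r[0],4),np.round(r[1],4),r[2],P[:,2].max())
out=cv2.resize(im[200:380,220:460],(800,600),interpolation=cv2.INTER_CUBIC)
save('crop1.png',out)
s=np.load('side.npz'); save('crop2.png',cv2.resize(s['im'][190:390,230:430],(600,600),interpolation=cv2.INTER_CUBIC))
E
```

```text
scene
stand [0.5094 0.1763 0.2019]
shoe1 [ 0.4995 -0.0735  0.0516]
shoe2 [ 0.5375 -0.1893  0.0037]
bottle [ 0.633  -0.2829  0.0666]
tm [0.3723 0.0126 0.0615]
pl [ 0.3837 -0.2116  0.0012]
bench [ 0.3807 -0.0939  0.0009]
roll [ 6.729e-01  3.473e-01 -3.000e-04]
side
stand [0.5026 0.1655 0.2004]
grip [0.6019 0.057  0.2529]
[356 229  52  26 432] [ 0.525 -0.167  0.047] [ 0.5271 -0.1707] [0.1318 0.035 ] 39.96661376953125 0.06592169895202038
[335 249  53  33 507] [ 0.499 -0.081  0.047] [ 0.5064 -0.0805] [0.1318 0.0371] 29.730690002441406 0.0657486165884027
```

View pics/crop1.png

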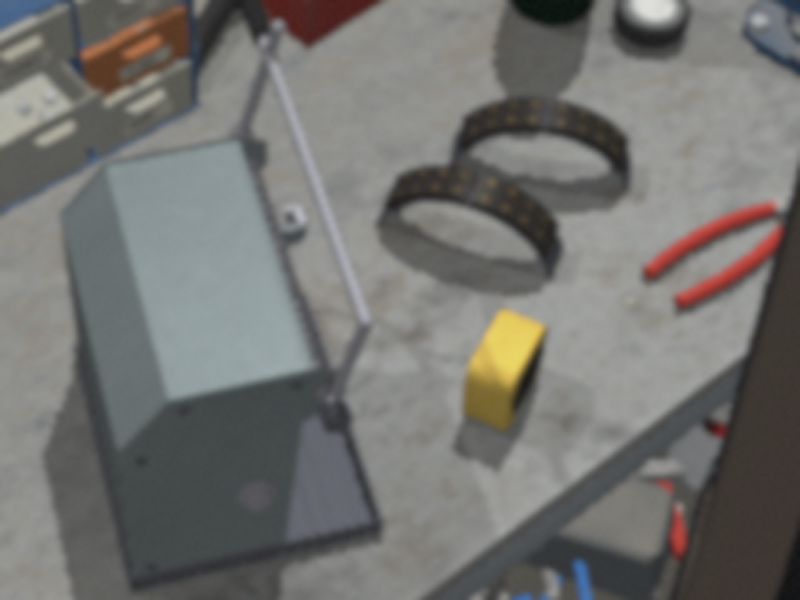

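The crop shows the roof's front edge from (245,140) to (325,370), the crossbar from (268,60) to (365,322) and the tray's near front corner at (380,525). The shoes' ends are at about (385,215)–(550,270) and (455,160)–(625,185), with the hook boss at (292,220).

```bash
python3 - <<'E'
from h import *
c=manip.camera_info('scene');T=np.linalg.inv(np.array(c['camera_from_world']))
def ray(u,v,z):
    u=220+u/3.3333;v=200+v/3.3333
    d=T[:3,:3]@np.array([(u-c['cx'])/c['fx'],-(v-c['cy'])/c['fy'],-1]);o=T[:3,3];return o+d*(z-o[2])/d[2]
for k,(u,v,z) in dict(rf1=(245,140,.198),rf2=(325,370,.198),rb1=(108,172,.2),rb2=(165,402,.2),kb1=(268,55,.2495),kb2=(366,322,.2495),tray=(380,527,.016),trayb=(135,585,.016),).items(): print(k,np.round(ray(u,v,z),4))
z=np.load('scene.npz');W=z['W'];P=W.reshape(-1,3)
m=(P[:,2]>.185)&(P[:,2]<.215)&(abs(P[:,0]-.5)<.2)&(abs(P[:,1]-.15)<.13)
Q=P[m];print(len(Q),cv2.minAreaRect(Q[:,:2].astype('float32')), np.percentile(Q[:,2],[5,50,95]))
s=np.load('side.npz')['W'].reshape(-1,3)
for A,n in((P,'scene'),(s,'side')):
    m=(A[:,2]>.232)&(A[:,2]<.275)&(abs(A[:,0]-.5)<.2)&(abs(A[:,1]-.06)<.1);B=A[m];print(n,len(B),B.mean(0),np.linalg.svd(B-B.mean(0),full_matrices=False)[2][0],B[B[:,0].argmin()],B[B[:,0].argmax()])
E
```

```text
rf1 [0.5498 0.0963 0.198 ]
rf2 [0.3765 0.1713 0.198 ]
rb1 [0.5817 0.1825 0.2   ]
rb2 [0.4166 0.259  0.2   ]
kb1 [0.5616 0.0673 0.2495]
kb2 [0.36   0.1554 0.2495]
tray [0.3535 0.1402 0.016 ]
trayb [0.4208 0.2906 0.016 ]
4154 ((0.48486462235450745, 0.1759023368358612), (0.12558697164058685, 0.24160884320735931), 65.98285675048828) [0.18879418 0.20114281 0.20460678]
scene 554 [0.49858183 0.09464063 0.25330945] [-0.91429205  0.40466641 -0.01775255] [0.3564128  0.15782829 0.2476617 ] [0.62783813 0.04416162 0.25248493]
side 604 [0.50393807 0.09645762 0.25139789] [-0.91662427  0.39962647 -0.00993181] [0.35810375 0.1594104  0.24848991] [0.62922155 0.04276608 0.25265585]
```

View pics/crop2.png

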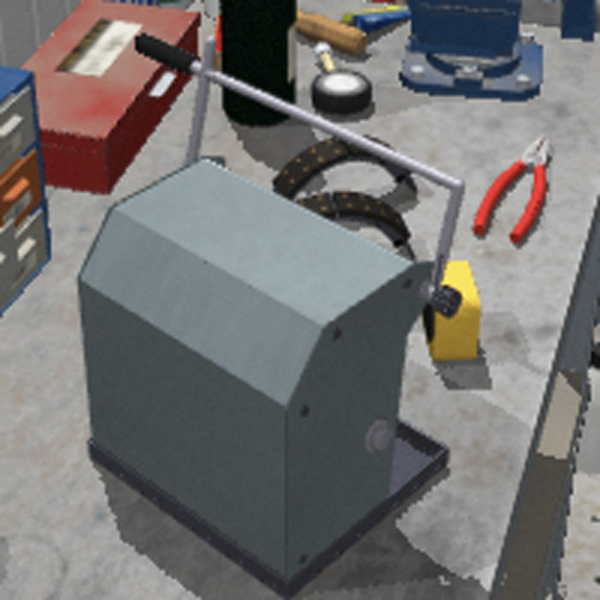

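The side crop shows the keeper's black grip from (135,42) to (195,68), the crossbar to (460,185), and both shoes in front of the stand. The stand comes out at about (0.479, 0.175) with yaw 66.4°. Next I go above the shoes for a close look.

```bash
cat >> h.py <<'E'
def frame(lean,yaw):  # tool z horizontal heading = yaw(deg), leaning lean deg from vertical; tool x down-back
    l,y=np.radians([lean,yaw]);hd=np.array([np.cos(y),np.sin(y),0]);up=np.array([0,0,1.])
    z=np.sin(l)*hd-np.cos(l)*up; x=-np.cos(l)*hd-np.sin(l)*up
    return R.from_matrix(np.stack([x,np.cross(z,x),z],1))
def go(p,rot,p0=None,r0=None):
    s=manip.read_state(); p0=s['tool_pos'] if p0 is None else p0; r0=Rq(s['tcp_rot']) if r0 is None else r0
    dp=r0.inv().apply(np.array(p)-p0); t=np.degrees((r0.inv()*rot).as_rotvec())/45
    print('dp',np.round(dp,4).tolist(),'turn',np.round(t,4).tolist(), 'rows',np.ceil(max(np.linalg.norm(dp)/.05,np.linalg.norm(t)*45/8.59)))
E
python3 - <<'E'
from h import *
go([.46,-.16,.28],frame(0,36))
E
```

```text
dp [-0.4078, 0.4083, -0.049] turn [0.002, 0.0001, -0.4897] rows 12.0
```

>>> apply_moves(turn=[[0,0,-0.49],[0,0,-0.49],[0,0,-0.49],[0,0,-0.49],[0,0,-0.49],[0,0,-0.49],[0,0,-0.49],[0,0,-0.49]], dp=[[-0.408,0.408,-0.049],[-0.408,0.408,-0.049],[-0.408,0.408,-0.049],[-0.408,0.408,-0.049],[-0.408,0.408,-0.049],[-0.408,0.408,-0.049],[-0.408,0.408,-0.049],[-0.408,0.408,-0.049]], gripper=[0.2,0.2,0.2,0.2,0.2,0.2,0.2,0.2], newtons=80)

```text
time_s: 0.9
tool_pos: [0.3688, -0.3116, 0.2653]
tcp_rot: [0.0, -0.309, 0.951, 0.0]
contact_force: [1.2, -0.2, -0.7]
gripper_width: 0.603
grip_force: 0.0
```

```bash
python3 - <<'E'
from h import *
go([.46,-.16,.28],frame(0,36))
E
```

```text
dp [-0.1629, 0.069, -0.0147] turn [-0.0, 0.0002, 0.0002] rows 4.0
```

>>> apply_moves(turn=[[0,0,0],[0,0,0],[0,0,0],[0,0,0],[0,0,0]], dp=[[-0.163,0.069,-0.015],[-0.163,0.069,-0.015],[-0.163,0.069,-0.015],[-0.163,0.069,-0.015],[-0.163,0.069,-0.015]], gripper=[0.2,0.2,0.2,0.2,0.2])

```text
time_s: 1.4
tool_pos: [0.4612, -0.1592, 0.2801]
tcp_rot: [0.0, -0.311, 0.95, 0.0]
contact_force: [-1.4, -0.3, 0.1]
gripper_width: 0.601
grip_force: 0.0
```

```bash
python3 - <<'E'
from h import *
im,d,W=cloud('wrist'); np.savez('w1.npz',im=im,W=W); save('w1.png',im)
z=W[...,2]
print(np.nanmedian(z[400:]))
m=((z>.012)&(z<.08)&(W[...,0]>.42)&(W[...,0]<.62)&(W[...,1]>-.26)&(W[...,1]<0)&(im.max(2)<110)).astype('uint8')
n,lab,st,c=cv2.connectedComponentsWithStats(m)
for i in range(1,n):
    if st[i,4]>300:
        P=W[lab==i]; r=cv2.minAreaRect(P[:,:2].astype('float32'));T=P[P[:,2]>.04]; rt=cv2.minAreaRect(T[:,:2].astype('float32'))
        print(st[i],np.round(r[0],4),np.round(r[1],4),r[2],'top',np.round(rt[0],4),np.round(rt[1],4),rt[2],P[:,2].max())
E
```

```text
0.3466604404226679
[ 250  172   47  126 4026] [ 0.529  -0.1728] [0.1318 0.0318] 40.89700698852539 top [ 0.529  -0.1728] [0.108  0.0318] 40.897003173828125 0.06271188934031352
[ 334  209   48  122 3734] [ 0.5103 -0.0807] [0.1318 0.0318] 29.258834838867188 top [ 0.5107 -0.0804] [0.1075 0.0317] 29.315828323364258 0.06248310026247306
```

View pics/w1.png

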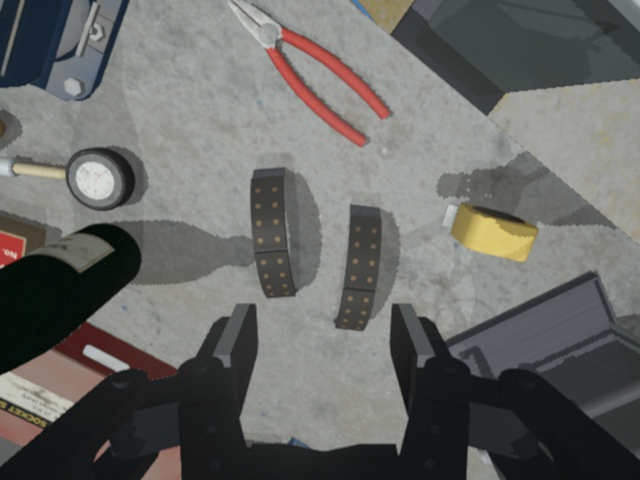

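The wrist view shows shoe_2 at (272,235), shoe_1 at (360,268), the bottle at (80,280), the tape measure at (495,233) and the pliers at (310,75). Both shoe footprints measure 132 x 32 mm, as they should, so I approach shoe 1 first.

```bash
cat >> h.py <<'E'
def shoe_tcp(c,yaw,rad,lean=45,zc=-.017,ga=None):
    y=np.radians(yaw);a=np.radians(lean);hd=np.array([np.cos(y),np.sin(y)])
    return np.r_[np.array(c)-rad*np.sin(a)*hd, zc+rad*np.cos(a)]
E
python3 - <<'E'
from h import *
r=frame(45,29.3)
go(shoe_tcp((.5105,-.0805),29.3,.18),r)
E
```

```text
dp [0.0386, 0.0499, 0.1697] turn [0.0606, -0.9991, 0.145] rows 6.0
```

>>> apply_moves(turn=[[0.06,-0.999,0.145],[0.06,-0.999,0.145],[0.06,-0.999,0.145],[0.06,-0.999,0.145],[0.06,-0.999,0.145],[0.06,-0.999,0.145],[0.06,-0.999,0.145],[0.06,-0.999,0.145]], dp=[[0.039,0.05,0.17],[0.039,0.05,0.17],[0.039,0.05,0.17],[0.039,0.05,0.17],[0.039,0.05,0.17],[0.039,0.05,0.17],[0.039,0.05,0.17],[0.039,0.05,0.17]], gripper=[0.2,0.2,0.2,0.2,0.2,0.2,0.2,0.2])

```text
time_s: 2.25
tool_pos: [0.3971, -0.1464, 0.1091]
tcp_rot: [0.372, -0.229, 0.894, 0.096]
contact_force: [0.3, -0.4, 0.4]
gripper_width: 0.6
grip_force: 0.0
```

```bash
python3 - <<'E'
from h import *
r=frame(45,29.3);s=manip.read_state()
print(np.round(s['qpos'],3),np.round(s['tool_pos'],4))
go(shoe_tcp((.5105,-.0805),29.3,.054),r)
E
```

```text
[-0.724  0.095 -0.604 -1.047 -0.88   0.362] [ 0.3971 -0.1464  0.1091]
dp [-0.0031, 0.0028, 0.1278] turn [-0.0079, 0.0041, -0.0104] rows 3.0
```

>>> apply_moves(turn=[[-0.008,0.004,-0.01],[-0.008,0.004,-0.01],[-0.008,0.004,-0.01],[-0.008,0.004,-0.01],[-0.008,0.004,-0.01],[-0.008,0.004,-0.01]], dp=[[-0.003,0.003,0.03],[-0.003,0.003,0.06],[-0.003,0.003,0.09],[-0.003,0.003,0.115],[-0.003,0.003,0.128],[-0.003,0.003,0.128]], gripper=[0.2,0.2,0.2,0.2,0.2,0.2])

```text
time_s: 2.85
tool_pos: [0.4777, -0.0965, 0.0205]
tcp_rot: [0.368, -0.237, 0.894, 0.098]
contact_force: [-1.3, 1.1, -0.4]
gripper_width: 0.597
grip_force: 0.0
```

```bash
python3 - <<'E'
from h import *
r=frame(45,29.3);s=manip.read_state()
print(np.round(s['qpos'],3),np.round(s['tool_pos'],4))
go(shoe_tcp((.5105,-.0805),29.3,.054),r)
E
```

```text
[-0.583  0.338 -0.582 -1.296 -0.712  0.594] [ 0.4777 -0.0965  0.0205]
dp [0.0008, -0.0021, -0.0017] turn [0.0074, -0.0052, 0.0048] rows 1.0
```

>>> apply_moves(turn=[[0,0,0],[0,0,0],[0,0,0],[0,0,0],[0,0,0],[0,0,0]], dp=[[0,0,0],[0,0,0],[0,0,0],[0,0,0],[0,0,0],[0,0,0]], gripper=[-1,-1,-1,-1,-1,-1], newtons=80)

```text
time_s: 3.45
tool_pos: [0.478, -0.0969, 0.0223]
tcp_rot: [0.369, -0.237, 0.893, 0.097]
contact_force: [-6.4, -2.4, 7.7]
gripper_width: 0.353
grip_force: 79.8
```

```bash
python3 - <<'E'
from h import *
s=manip.read_state()
print(np.round(s['qpos'],3),np.round(s['tool_pos'],4),s['gripper_width'],s['grip_force'])
r=Rq(s['tcp_rot']).as_matrix();print(r.round(4)); h=r[:2,2];print('heading',np.degrees(np.arctan2(h[1],h[0])),'lean',np.degrees(np.arccos(-r[2,2])), 'tooly', np.degrees(np.arctan2(r[1,1],r[0,1])),r[2,1])
E
```

```text
[-0.583  0.334 -0.582 -1.295 -0.712  0.594] [ 0.478  -0.0969  0.0223] 0.3529824195468784 79.77888375520706
[[-0.6149 -0.4958  0.6132]
 [-0.3528  0.8684  0.3484]
 [-0.7052 -0.0021 -0.709 ]]
heading 29.60173498667199 lean 44.849815920096475 tooly 119.72352177418821 -0.0021144600441115324
```

```bash
python3 - <<'E'
from h import *
yaw=np.radians(66.4);O=np.array([.4794,.1748])
ex=np.array([np.cos(yaw),np.sin(yaw)]);ey=np.array([-ex[1],ex[0]])
for n in('scene','side'):
    P=np.load(n+'.npz')['W'].reshape(-1,3);P=P[np.isfinite(P).all(1)]
    X=(P[:,:2]-O)@ex;Y=(P[:,:2]-O)@ey;Z=P[:,2]
    for k,m,a,b in(('cheek+',(abs(Y-.096)<.012)&(Z>.03)&(Z<.16)&(X>0)&(X<.07),X,Y),('back',(abs(X-.083)<.012)&(Z>.04)&(Z<.11)&(abs(Y)<.08),Y,X),('roof front',(Z>.19)&(Z<.206)&(abs(Y)<.08)&(X<.02)&(X>-.06),Y,X),('keeper',(Z>.238)&(Z<.27)&(X<-.03)&(X>-.1)&(Y<.08)&(Y>-.1),Y,X)):
        if m.sum()<20: print(n,k,m.sum());continue
        c=np.polyfit(a[m],b[m],1);r=b[m]-np.polyval(c,a[m]);m2=abs(r)<.004
        c=np.polyfit(a[m][m2],b[m][m2],1)
        print(n,k,m.sum(),'slope deg',np.degrees(c[0]).round(2),'off',c[1].round(4),'med',np.median(b[m]).round(4),np.percentile(b[m],[1,99]).round(4),'z',Z[m].mean().round(4))
E
```

```text
scene cheek+ 1119 slope deg -0.24 off 0.0935 med 0.0934 [0.0905 0.1019] z 0.0979
scene back 120 slope deg 0.34 off 0.0819 med 0.0819 [0.0813 0.0824] z 0.0759
scene roof front 1760 slope deg -0.17 off -0.0096 med -0.0095 [-0.0392  0.0194] z 0.2016
scene keeper 273 slope deg 0.43 off -0.0656 med -0.0657 [-0.0703 -0.062 ] z 0.2525
side cheek+ 1210 slope deg -0.51 off 0.0938 med 0.0934 [0.0917 0.1019] z 0.0971
side back 1455 slope deg 0.33 off 0.0838 med 0.0838 [0.0817 0.0859] z 0.0757
side roof front 1311 slope deg 0.28 off -0.0079 med -0.0077 [-0.0354  0.0192] z 0.2008
side keeper 296 slope deg 0.4 off -0.0619 med -0.0618 [-0.068  -0.0586] z 0.2507
```

```bash
cat >> h.py <<'E'
O=np.array([.4816,.1749]);YAW=66.05
EX=np.array([np.cos(np.radians(YAW)),np.sin(np.radians(YAW))]);EY=np.array([-EX[1],EX[0]])
def S(x,y,z): return np.r_[O+x*EX+y*EY,z]
def toS(p): d=np.array(p[:2])-O; return np.array([d@EX,d@EY,p[2]])
E
python3 - <<'E'
from h import *
s=manip.read_state();r0=Rq(s['tcp_rot']);p0=s['tool_pos']
p1=p0+[0,0,.12];print(toS(p0));go(p1,r0)
go(S(-.17-.0364,-.042,.109+.0223),frame(44.85,YAW),p1,r0)
E
```

```text
[-0.24986905 -0.10709493  0.02234067]
dp [-0.0846, -0.0003, -0.0851] turn [0.0, 0.0, 0.0] rows 3.0
dp [0.0102, 0.0782, 0.0052] turn [-0.5712, -0.0009, -0.5705] rows 5.0
```

>>> apply_moves(turn=[[0,0,0],[0,0,0],[0,0,0],[0,0,0],[0,0,0]], dp=[[-0.02,0,-0.02],[-0.045,0,-0.045],[-0.07,0,-0.07],[-0.085,0,-0.085],[-0.085,0,-0.085]], gripper=[-1,-1,-1,-1,-1])

```text
time_s: 3.95
tool_pos: [0.4796, -0.0963, 0.1457]
tcp_rot: [0.371, -0.239, 0.892, 0.095]
contact_force: [-0.0, -0.5, -2.2]
gripper_width: 0.354
grip_force: 79.7
```

>>> apply_moves(turn=[[-0.14,0,-0.14],[-0.28,0,-0.28],[-0.42,0,-0.42],[-0.5,0,-0.5],[-0.571,0,-0.571],[-0.571,0,-0.571],[-0.571,0,-0.571],[-0.571,0,-0.571]], dp=[[0.002,0.02,0.001],[0.005,0.04,0.002],[0.008,0.06,0.004],[0.01,0.07,0.005],[0.01,0.078,0.005],[0.01,0.078,0.005],[0.01,0.078,0.005],[0.01,0.078,0.005]], gripper=[-1,-1,-1,-1,-1,-1,-1,-1])

```text
time_s: 4.75
tool_pos: [0.4364, -0.0304, 0.131]
tcp_rot: [0.32, -0.503, 0.776, 0.208]
contact_force: [0.2, 0.2, -3.5]
gripper_width: 0.352
grip_force: 80.0
```

```bash
python3 - <<'E'
from h import *
s=manip.read_state();print(np.round(s['qpos'],3),toS(s['tool_pos']).round(4),s['gripper_width'])
go(S(-.2064,-.042,.1313),frame(44.85,YAW))
im,d,W=cloud('wrist'); np.savez('w2.npz',im=im,W=W); im2,_,W2=cloud('side');np.savez('s2.npz',im=im2,W=W2)
save('w2.png',cv2.resize(np.hstack([im,im2]),(800,300)))
E
```

```text
[-0.402  0.202 -0.423 -0.893 -1.132  0.459] [-0.2059 -0.042   0.131 ] 0.35174754205744685
dp [0.0001, 0.0, -0.0005] turn [-0.0006, -0.0003, -0.0033] rows 1.0
```

View pics/w2.png

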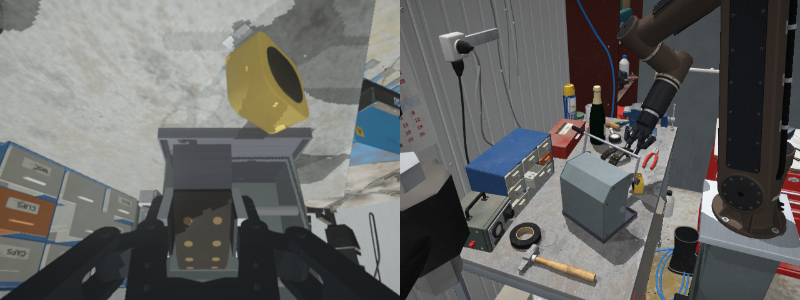

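The wrist view (upside down) shows the held shoe at (205,220) centred between the fingers, with the hood's front edge behind it at y≈130. The side view shows the arm clear of the keeper. I check the shoe's tilt before going in.

```bash
python3 - <<'E'
from h import *
for f in('w2','s2'):
    P=np.load(f+'.npz')['W'].reshape(-1,3);P=P[np.isfinite(P).all(1)]
    Q=np.c_[(P[:,:2]-O)@EX,(P[:,:2]-O)@EY,P[:,2]]
    m=(abs(Q[:,1]+.042)<.014)&(Q[:,0]>-.26)&(Q[:,0]<-.09)&(Q[:,2]>.09)&(Q[:,2]<.2);A=Q[m]
    ar=np.array([-.17,.092]);d=A[:,[0,2]]-ar;rr=np.hypot(*d.T);k=abs(rr-.078)<.006;B=A[k]
    if k.sum()<30: print(f,k.sum());continue
    th=np.degrees(np.arctan2(d[k,0],d[k,1]))
    M=np.c_[2*B[:,[0,2]],np.ones(len(B))];s=np.linalg.lstsq(M,(B[:,[0,2]]**2).sum(1),rcond=None)[0]
    print(f,k.sum(),'th',np.percentile(th,[0,2,98,100]).round(1),'lowest',B[B[:,2].argmin()].round(4),'fit centre',s[:2].round(4),'R',np.sqrt(s[2]+s[0]**2+s[1]**2).round(4))
P=np.load('w2.npz')['W'].reshape(-1,3);P=P[np.isfinite(P).all(1)]
Q=np.c_[(P[:,:2]-O)@EX,(P[:,:2]-O)@EY,P[:,2]]
m=(Q[:,1]>.02)&(Q[:,1]<.085)&(abs(Q[:,0])<.02)&(Q[:,2]>.06)&(Q[:,2]<.11);print('bar?',m.sum(),Q[m].min(0) if m.any() else '',Q[m].mean(0) if m.any() else '')
m=(Q[:,2]>.185)&(Q[:,2]<.21)&(abs(Q[:,1])<.09)&(abs(Q[:,0])<.06);print('hood edge',m.sum(),Q[m].min(0) if m.any() else '')
E
```

```text
w2 10591 th [-75.7 -67.2  -7.    8.3] lowest [-0.2398 -0.0469  0.1098] fit centre [-0.1768  0.1034] R 0.0635
s2 326 th [-40.2 -27.2  52.1  53. ] lowest [-0.1096 -0.0438  0.1375] fit centre [-0.1691  0.0917] R 0.0767
bar? 958 [-0.00960906  0.03113916  0.07785692] [-0.0053578   0.05855969  0.08569952]
hood edge 334 [0.04941866 0.0657224  0.18570911]
```

>>> apply_moves(turn=[[0,0,0],[0,0,0],[0,0,0],[0,0,0],[0,0,0]], dp=[[-0.03,0,0.034],[-0.059,0,0.068],[-0.07,0,0.08],[-0.079,0,0.088],[-0.079,0,0.088]], gripper=[-1,-1,-1,-1,-1])

```text
time_s: 5.35
tool_pos: [0.4847, 0.0784, 0.125]
tcp_rot: [0.32, -0.504, 0.775, 0.208]
contact_force: [0.3, -0.5, -1.9]
gripper_width: 0.352
grip_force: 80.3
```

```bash
python3 - <<'E'
from h import *
s=manip.read_state();print(np.round(s['qpos'],3),toS(s['tool_pos']).round(4),s['gripper_width'],s['contact_force'])
for dx,dz in((-.045,.043),(-.04,.033),(-.03,.024),(-.018,.017),(-.006,.012),(-.002,.009)): go(S(dx-.0364,-.042,.0713+dz),frame(44.85,YAW))
E
```

```text
[-0.14   0.19  -0.435 -0.973 -0.963  0.316] [-0.0869 -0.042   0.125 ] 0.3519808480287672 [ 0.29892059 -0.52095231 -1.89408309]
dp [0.0037, -0.0, 0.0115] turn [0.001, -0.0, 0.0007] rows 1.0
dp [0.0072, -0.0, 0.0221] turn [0.001, -0.0, 0.0007] rows 1.0
dp [0.0064, -0.0, 0.0355] turn [0.001, -0.0, 0.0007] rows 1.0
dp [0.0029, -0.0001, 0.049] turn [0.001, -0.0, 0.0007] rows 1.0
dp [-0.0021, -0.0001, 0.061] turn [0.001, -0.0, 0.0007] rows 2.0
dp [-0.0028, -0.0001, 0.0659] turn [0.001, -0.0, 0.0007] rows 2.0
```

>>> apply_moves(turn=[[0,0,0],[0,0,0],[0,0,0],[0,0,0],[0,0,0],[0,0,0],[0,0,0]], dp=[[0.004,0,0.012],[0.007,0,0.022],[0.006,0,0.036],[0.003,0,0.049],[-0.002,0,0.061],[-0.003,0,0.066],[-0.003,0,0.066]], gripper=[-1,-1,-1,-1,-1,-1,-1])

```text
time_s: 6.05
tool_pos: [0.5042, 0.1229, 0.0794]
tcp_rot: [0.319, -0.504, 0.775, 0.209]
contact_force: [0.9, -0.5, -2.3]
gripper_width: 0.354
grip_force: 80.2
```

```bash
python3 - <<'E'
from h import *
s=manip.read_state();print(np.round(s['qpos'],3),toS(s['tool_pos']).round(4),s['gripper_width'],s['contact_force'])
for dx,dz in((-.002,.004),(-.002,.001),(-.002,-.001)): go(S(dx-.0364,-.042,.0713+dz),frame(44.85,YAW))
E
```

```text
[-0.06   0.283 -0.441 -1.061 -0.859  0.379] [-0.0384 -0.0418  0.0794] 0.35418222392321885 [ 0.90918951 -0.4856328  -2.28271639]
dp [0.0029, -0.0002, 0.0029] turn [0.0026, -0.0008, -0.0006] rows 1.0
dp [0.005, -0.0002, 0.005] turn [0.0026, -0.0008, -0.0006] rows 1.0
dp [0.0064, -0.0002, 0.0064] turn [0.0026, -0.0008, -0.0006] rows 1.0
```

Lower gently until the bar takes the weight.

>>> apply_moves(turn=[[0,0,0],[0,0,0],[0,0,0],[0,0,0]], dp=[[0.002,0,0.002],[0.004,0,0.004],[0.005,0,0.005],[0.005,0,0.005]], gripper=[-1,-1,-1,-1])

```text
time_s: 6.45
tool_pos: [0.5042, 0.1218, 0.0727]
tcp_rot: [0.319, -0.503, 0.775, 0.208]
contact_force: [0.6, -0.3, -1.7]
gripper_width: 0.352
grip_force: 80.3
```

```bash
python3 - <<'E'
from h import *
s=manip.read_state();print(toS(s['tool_pos']).round(4),s['gripper_width'],s['contact_force'])
E
```

```text
[-0.0394 -0.0422  0.0727] 0.35232812912670664 [ 0.62494732 -0.29836428 -1.71173323]
```

>>> apply_moves(turn=[[0,0,0],[0,0,0],[0,0,0]], dp=[[0.001,0,0.001],[0.0015,0,0.0015],[0.0015,0,0.0015]], gripper=[-1,-1,-1])

```text
time_s: 6.75
tool_pos: [0.5045, 0.122, 0.0711]
tcp_rot: [0.32, -0.504, 0.775, 0.208]
contact_force: [-0.3, -2.0, 2.2]
gripper_width: 0.355
grip_force: 80.7
```

>>> apply_moves(turn=[[0,0,0],[0,0,0],[0,0,0],[0,0,0],[0,0,0],[0,0,0],[0,0,0],[0,0,0]], dp=[[0,0,0],[0,0,0],[0,0,0],[0,0,0],[0,0,-0.015],[0,0,-0.045],[0,0,-0.09],[0,0,-0.13]], gripper=[0.1,0.1,0.1,0.1,0.1,0.1,0.1,0.1])

```text
time_s: 7.55
tool_pos: [0.4663, 0.0367, 0.1645]
tcp_rot: [0.319, -0.504, 0.775, 0.208]
contact_force: [1.0, -0.2, 0.2]
gripper_width: 0.546
grip_force: 0.0
```

```bash
python3 - <<'E'
from h import *
s=manip.read_state();print(toS(s['tool_pos']).round(4),s['gripper_width'],s['contact_force'])
im,d,W=cloud('wrist');save('w3.png',im)
P=W.reshape(-1,3);P=P[np.isfinite(P).all(1)]
Q=np.c_[(P[:,:2]-O)@EX,(P[:,:2]-O)@EY,P[:,2]]
m=(abs(Q[:,1]+.042)<.025)&(Q[:,0]>-.1)&(Q[:,0]<.02)&(Q[:,2]>.035)&(Q[:,2]<.13);B=Q[m]
print(m.sum(),'low',B[B[:,2].argmin()],'top',B[:,2].max(),'minx',B[:,0].min())
m2=(B[:,0]<-.03);print('y range',np.percentile(B[m2,1],[1,99]))
for a in((-.066,-.055),(-.055,-.04),(-.04,-.02)):
    k=(B[:,0]>a[0])&(B[:,0]<a[1]);print(a,np.percentile(B[k,1],[1,99]).round(4))
E
```

```text
[-0.1325 -0.0421  0.1645] 0.5459590570339362 [ 0.95775998 -0.17487192  0.194288  ]
6672 low [-0.06750522 -0.05839707  0.0425187 ] top 0.11058516679912785 minx -0.06998453437049616
y range [-0.05905858 -0.02777632]
(-0.066, -0.055) [-0.0594 -0.0278]
(-0.055, -0.04) [-0.059  -0.0283]
(-0.04, -0.02) [-0.0591 -0.0285]
```

View pics/w3.png

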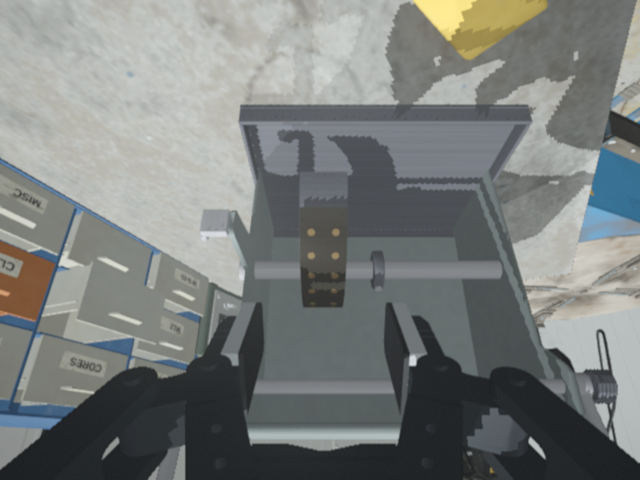

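The first shoe at (325,240) hangs over the bar, square, and clear of the collar at (377,270). Now shoe 2.

```bash
python3 - <<'E'
from h import *
t=shoe_tcp((.529,-.1728),40.9,.18);print(t,toS(t))
go(t,frame(45,40.9))
E
```

```text
[ 0.43279556 -0.2561349   0.11027922] [-0.41373446 -0.13037161  0.11027922]
dp [0.2393, -0.0859, -0.154] turn [0.3892, -0.0052, 0.4025] rows 6.0
```

>>> apply_moves(turn=[[0.03,0,0.03],[0.13,0,0.13],[0.25,0,0.25],[0.389,-0.005,0.402],[0.389,-0.005,0.402],[0.389,-0.005,0.402],[0.389,-0.005,0.402],[0.389,-0.005,0.402]], dp=[[0.03,0,-0.02],[0.07,-0.02,-0.04],[0.11,-0.04,-0.07],[0.15,-0.054,-0.096],[0.19,-0.07,-0.12],[0.239,-0.086,-0.154],[0.239,-0.086,-0.154],[0.239,-0.086,-0.154]], gripper=[0.2,0.2,0.2,0.2,0.2,0.2,0.2,0.2])

```text
time_s: 8.4
tool_pos: [0.4321, -0.2534, 0.1029]
tcp_rot: [0.357, -0.32, 0.867, 0.136]
contact_force: [0.9, 0.6, 0.8]
gripper_width: 0.6
grip_force: 0.0
```

```bash
python3 - <<'E'
from h import *
s=manip.read_state();print(np.round(s['qpos'],3))
go(shoe_tcp((.529,-.1728),40.9,.18),frame(45,40.9))
go(shoe_tcp((.529,-.1728),40.9,.054),frame(45,40.9))
im,d,W=cloud('wrist')
P=W.reshape(-1,3);c=im.reshape(-1,3)
m=(P[:,2]>.012)&(P[:,2]<.08)&(np.hypot(P[:,0]-.529,P[:,1]+.1728)<.085)&(c.max(1)<110);r=cv2.minAreaRect(P[m,:2].astype('float32'));print(r)
E
```

```text
[-0.825  0.329 -0.321 -0.907 -1.111  0.465]
dp [-0.0043, -0.0025, -0.0061] turn [0.0043, -0.0021, -0.0108] rows 1.0
dp [-0.0045, -0.0029, 0.1199] turn [0.0043, -0.0021, -0.0108] rows 3.0
((0.5133998394012451, -0.18623828887939453), (0.09182189404964447, 0.031510479748249054), 40.98264694213867)
```

>>> apply_moves(turn=[[0,0,0],[0.004,-0.002,-0.01],[0.004,-0.002,-0.01],[0.004,-0.002,-0.01],[0.004,-0.002,-0.01],[0.004,-0.002,-0.01],[0.004,-0.002,-0.01]], dp=[[-0.004,-0.003,0],[-0.0045,-0.003,0.03],[-0.0045,-0.003,0.06],[-0.0045,-0.003,0.09],[-0.0045,-0.003,0.11],[-0.0045,-0.003,0.12],[-0.0045,-0.003,0.12]], gripper=[0.2,0.2,0.2,0.2,0.2,0.2,0.2])

```text
time_s: 9.15
tool_pos: [0.5011, -0.1938, 0.0215]
tcp_rot: [0.358, -0.325, 0.865, 0.135]
contact_force: [-0.6, 0.5, 0.8]
gripper_width: 0.599
grip_force: 0.0
```

```bash
python3 - <<'E'
from h import *
s=manip.read_state();print(np.round(s['qpos'],3),s['contact_force'])
go(shoe_tcp((.529,-.1728),40.9,.054),frame(45,40.9))
E
```

```text
[-0.682  0.464 -0.35  -1.052 -0.932  0.568] [-0.56301616  0.48996438  0.81008235]
dp [0.0026, -0.0024, -0.0022] turn [0.0049, 0.0008, 0.0038] rows 1.0
```

>>> apply_moves(turn=[[0,0,0],[0,0,0],[0,0,0],[0,0,0],[0,0,0],[0,0,0]], dp=[[0,0,0],[0,0,0],[0,0,0],[0,0,0],[0,0,0],[0,0,0]], gripper=[0.2,-1,-1,-1,-1,-1])

```text
time_s: 9.75
tool_pos: [0.5008, -0.1958, 0.0227]
tcp_rot: [0.359, -0.324, 0.865, 0.134]
contact_force: [-3.1, -2.2, 6.8]
gripper_width: 0.35
grip_force: 78.7
```

```bash
python3 - <<'E'
from h import *
s=manip.read_state();r0=Rq(s['tcp_rot']);p0=s['tool_pos'];r=r0.as_matrix();h=r[:2,2]
hd=np.degrees(np.arctan2(h[1],h[0]));lean=np.degrees(np.arccos(-r[2,2]));u=h/np.linalg.norm(h)
off=(p0[:2]-[.529,-.1728])@u;print(hd,lean,off,p0,r[2,1],s['gripper_width'],s['contact_force'])
p1=p0+[0,0,.12];go(p1,r0)
t=S(-.17+off,.043,.109+p0[2]);print(toS(p1),toS(t));go(t,frame(lean,YAW),p1,r0)
E
```

```text
40.95766360768341 45.05726541821542 -0.03638336563945965 [ 0.50078238 -0.19579552  0.02269983] -0.0017866000448920616 0.3504227846132432 [-3.12014388 -2.18083327  6.82077083]
dp [-0.0849, -0.0002, -0.0848] turn [0.0, 0.0, 0.0] rows 3.0
[-0.33099177 -0.16801065  0.14269983] [-0.20638337  0.043       0.13169983]
dp [-0.0093, 0.2439, 0.0243] turn [-0.3947, -0.0005, -0.3907] rows 5.0
```

>>> apply_moves(turn=[[0,0,0],[0,0,0],[0,0,0],[0,0,0],[0,0,0]], dp=[[-0.02,0,-0.02],[-0.045,0,-0.045],[-0.07,0,-0.07],[-0.085,0,-0.085],[-0.085,0,-0.085]], gripper=[-1,-1,-1,-1,-1])

```text
time_s: 10.25
tool_pos: [0.5017, -0.1962, 0.1457]
tcp_rot: [0.36, -0.325, 0.864, 0.131]
contact_force: [0.1, 0.5, -1.9]
gripper_width: 0.356
grip_force: 79.6
```

>>> apply_moves(turn=[[-0.08,0,-0.08],[-0.16,0,-0.16],[-0.24,0,-0.24],[-0.32,0,-0.32],[-0.395,0,-0.391],[-0.395,0,-0.391],[-0.395,0,-0.391],[-0.395,0,-0.391]], dp=[[-0.002,0.04,0.004],[-0.004,0.085,0.008],[-0.006,0.13,0.013],[-0.008,0.175,0.018],[-0.009,0.215,0.022],[-0.009,0.244,0.024],[-0.009,0.244,0.024],[-0.009,0.244,0.024]], gripper=[-1,-1,-1,-1,-1,-1,-1,-1])

```text
time_s: 11.05
tool_pos: [0.3577, 0.0044, 0.1309]
tcp_rot: [0.321, -0.503, 0.775, 0.209]
contact_force: [0.3, -0.7, -0.8]
gripper_width: 0.352
grip_force: 79.8
```

```bash
python3 - <<'E'
from h import *
s=manip.read_state();print(np.round(s['qpos'],3),toS(s['tool_pos']).round(4),s['gripper_width'])
f=frame(45.06,YAW)
for dx,dz in((-.17,.06),(-.125,.057),(-.08,.053),(-.065,.053),(-.052,.053)): go(S(dx-.0364,.043,.0717+dz),f)
im,d,W=cloud('wrist')
Q=W.reshape(-1,3);Q=np.c_[(Q[:,:2]-O)@EX,(Q[:,:2]-O)@EY,Q[:,2]]
x,z=toS(s['tool_pos'])[[0,2]]
m=(abs(Q[:,1]-.043)<.014)&(Q[:,0]<-.09)&(Q[:,0]>-.26)&(abs(np.hypot(Q[:,0]-x-.0364,Q[:,2]-z+.0227+.017)-.078)<.006);B=Q[m];print(m.sum(),B[B[:,2].argmin()]-[x,0,z],'expect -.034,-.023')
E
```

```text
[-0.408  0.085 -0.575 -0.906 -1.118  0.495] [-0.2062  0.044   0.1309] 0.3524207681554004
dp [-0.0004, -0.001, -0.0007] turn [0.0022, -0.0006, -0.001] rows 1.0
dp [-0.0301, -0.0011, 0.0333] turn [0.0022, -0.0006, -0.001] rows 1.0
dp [-0.059, -0.0011, 0.0679] turn [0.0022, -0.0006, -0.001] rows 2.0
dp [-0.0696, -0.0011, 0.0785] turn [0.0022, -0.0006, -0.001] rows 3.0
dp [-0.0788, -0.0011, 0.0877] turn [0.0022, -0.0006, -0.001] rows 3.0
12680 [ 0.01728124  0.04505752 -0.12141818] expect -.034,-.023
```

>>> apply_moves(turn=[[0,0,0],[0,0,0],[0,0,0],[0,0,0],[0,0,0]], dp=[[-0.03,-0.001,0.033],[-0.059,-0.001,0.068],[-0.07,-0.001,0.079],[-0.079,-0.001,0.088],[-0.079,-0.001,0.088]], gripper=[-1,-1,-1,-1,-1])

```text
time_s: 11.6
tool_pos: [0.4078, 0.1124, 0.1249]
tcp_rot: [0.321, -0.504, 0.774, 0.21]
contact_force: [-0.9, -0.7, -1.0]
gripper_width: 0.351
grip_force: 80.0
```

```bash
python3 - <<'E'
from h import *
s=manip.read_state();print(np.round(s['qpos'],3),toS(s['tool_pos']).round(4),s['gripper_width'],s['contact_force'])
im,d,W=cloud('wrist')
Q=W.reshape(-1,3);Q=np.c_[(Q[:,:2]-O)@EX,(Q[:,:2]-O)@EY,Q[:,2]]
x,z=toS(s['tool_pos'])[[0,2]]
m=(abs(Q[:,1]-.043)<.014)&(Q[:,2]>.085)&(Q[:,0]<x)&(abs(np.hypot(Q[:,0]-x-.0364,Q[:,2]-z+.0227+.017)-.078)<.006);B=Q[m];print(m.sum(),B[B[:,2].argmin()]-[x,0,z],'expect -.034,-.022')
for dx,dz in((-.045,.043),(-.04,.033),(-.03,.024),(-.018,.017),(-.006,.012),(-.002,.008)): go(S(dx-.0364,.043,.0717+dz),frame(45.06,YAW))
E
```

```text
[-0.088  0.069 -0.583 -1.008 -0.915  0.318] [-0.0871  0.0421  0.1249] 0.3506163718415803 [-0.8752804  -0.6852319  -1.00543968]
9629 [-0.03339752  0.04323001 -0.02196752] expect -.034,-.022
dp [0.0025, 0.0007, 0.0117] turn [0.0028, -0.0006, -0.0002] rows 1.0
dp [0.0061, 0.0007, 0.0223] turn [0.0028, -0.0006, -0.0002] rows 1.0
dp [0.0054, 0.0007, 0.0357] turn [0.0028, -0.0006, -0.0002] rows 1.0
dp [0.0019, 0.0006, 0.0492] turn [0.0028, -0.0006, -0.0002] rows 1.0
dp [-0.0031, 0.0006, 0.0612] turn [0.0028, -0.0006, -0.0002] rows 2.0
dp [-0.0031, 0.0006, 0.0669] turn [0.0028, -0.0006, -0.0002] rows 2.0
```

>>> apply_moves(turn=[[0,0,0],[0,0,0],[0,0,0],[0,0,0],[0,0,0],[0,0,0],[0,0,0]], dp=[[0.003,0,0.012],[0.006,0,0.022],[0.005,0,0.036],[0.002,0,0.049],[-0.003,0,0.061],[-0.003,0,0.067],[-0.003,0,0.067]], gripper=[-1,-1,-1,-1,-1,-1,-1])

```text
time_s: 12.35
tool_pos: [0.4267, 0.1579, 0.0792]
tcp_rot: [0.32, -0.504, 0.774, 0.21]
contact_force: [0.1, -0.4, -1.4]
gripper_width: 0.353
grip_force: 80.0
```

>>> apply_moves(turn=[[0,0,0],[0,0,0],[0,0,0],[0,0,0]], dp=[[0.002,0,0.002],[0.004,0,0.004],[0.005,0,0.005],[0.005,0,0.005]], gripper=[-1,-1,-1,-1])

```text
time_s: 12.75
tool_pos: [0.4268, 0.1568, 0.0727]
tcp_rot: [0.321, -0.503, 0.775, 0.209]
contact_force: [-0.4, 0.2, -1.5]
gripper_width: 0.355
grip_force: 80.0
```

```bash
python3 - <<'E'
from h import *
s=manip.read_state();print(toS(s['tool_pos']).round(4),s['gripper_width'],s['contact_force'])
E
```

```text
[-0.0387  0.0427  0.0727] 0.3553321635743298 [-0.40739765  0.15402089 -1.5371812 ]
```

>>> apply_moves(turn=[[0,0,0],[0,0,0],[0,0,0]], dp=[[0.001,0,0.001],[0.0015,0,0.0015],[0.0015,0,0.0015]], gripper=[-1,-1,-1])

```text
time_s: 13.05
tool_pos: [0.4271, 0.1571, 0.071]
tcp_rot: [0.321, -0.503, 0.774, 0.209]
contact_force: [-0.5, -3.0, 3.2]
gripper_width: 0.356
grip_force: 80.5
```

>>> apply_moves(turn=[[0,0,0],[0,0,0],[0,0,0],[0,0,0],[0,0,0],[0,0,0],[0,0,0],[0,0,0]], dp=[[0,0,0],[0,0,0],[0,0,0],[0,0,0],[0,0,-0.015],[0,0,-0.045],[0,0,-0.09],[0,0,-0.13]], gripper=[0.1,0.1,0.1,0.1,0.1,0.1,0.1,0.1])

```text
time_s: 13.85
tool_pos: [0.3884, 0.0715, 0.1639]
tcp_rot: [0.32, -0.504, 0.775, 0.209]
contact_force: [1.5, -1.1, 0.1]
gripper_width: 0.55
grip_force: 0.0
```

```bash
python3 - <<'E'
from h import *
s=manip.read_state();print(toS(s['tool_pos']).round(4),s['gripper_width'],s['contact_force'],s['qpos'].round(3))
im,d,W=cloud('wrist');save('w4.png',im)
P=W.reshape(-1,3);P=P[np.isfinite(P).all(1)]
Q=np.c_[(P[:,:2]-O)@EX,(P[:,:2]-O)@EY,P[:,2]]
for c in(-.043,.043):
    m=(abs(Q[:,1]-c)<.025)&(Q[:,0]>-.1)&(Q[:,0]<.02)&(Q[:,2]>.04)&(Q[:,2]<.13);B=Q[m]
    print(m.sum(),'low',B[B[:,2].argmin()].round(4),'top',B[:,2].max().round(4),'minx',B[:,0].min().round(4))
    for a in((-.066,-.055),(-.055,-.04),(-.04,-.02)):
        k=(B[:,0]>a[0])&(B[:,0]<a[1]);print(a,np.percentile(B[k,1],[1,99]).round(4))
E
```

```text
[-0.1324  0.0432  0.1639] 0.5503338988881558 [ 1.52789367 -1.05242503  0.09586972] [-0.184 -0.013 -0.561 -0.924 -1.039  0.268]
7120 low [-0.0655 -0.0277  0.0427] top 0.1105 minx -0.0695
(-0.066, -0.055) [-0.0589 -0.0275]
(-0.055, -0.04) [-0.0588 -0.0276]
(-0.04, -0.02) [-0.0591 -0.0277]
6660 low [-0.0659  0.0352  0.0422] top 0.1104 minx -0.0691
(-0.066, -0.055) [0.0254 0.0571]
(-0.055, -0.04) [0.026  0.0571]
(-0.04, -0.02) [0.026  0.0565]
```

View pics/w4.png

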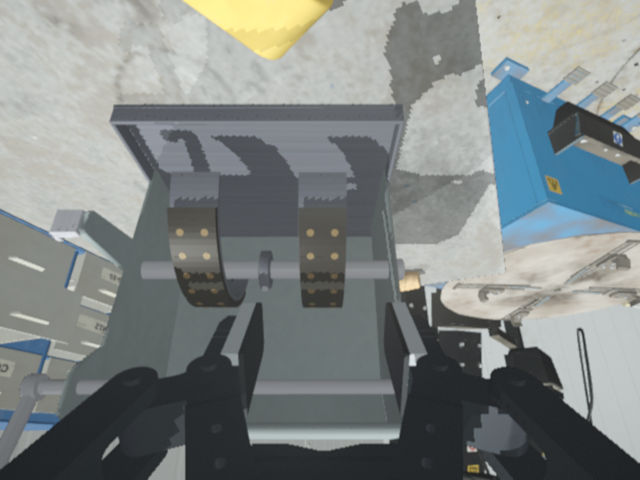

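Both shoes hang at (200,245) and (322,245), either side of the collar at (265,270), and measure square and level. The keeper pivot pin is at y≈387. Now the keeper.

```bash
cat >> h.py <<'E'
def kframe(lean):
    l=np.radians(lean);z=np.r_[np.sin(l)*EX,-np.cos(l)];x=np.r_[EY,0]
    return R.from_matrix(np.stack([x,np.cross(z,x),z],1))
def kpos(q,y,back=-.021,lean=45):  # TCP for handle at q; back<0 = TCP beyond handle
    a=.26+q;l=np.radians(lean)
    return S(-.046-.075*np.sin(a)-back*np.sin(l),y,.177+.075*np.cos(a)+back*np.cos(l))
E
python3 - <<'E'
from h import *
for f in('side','scene'):
    P=np.load(f+'.npz')['W'].reshape(-1,3);P=P[np.isfinite(P).all(1)];Q=np.c_[(P[:,:2]-O)@EX,(P[:,:2]-O)@EY,P[:,2]]
    m=(Q[:,0]>-.3)&(Q[:,0]<.08)&(Q[:,1]>-.32)&(Q[:,1]<-.125)&(Q[:,2]>.04);B=Q[m];print(f,m.sum())
    h=(B[:,2]>.235)&(B[:,2]<.27)&(B[:,1]>-.19);print('handle',h.sum(),B[h].mean(0).round(4),np.percentile(B[h],[2,98],axis=0).round(4))
    B=B[~h]; print('others',len(B),[ (B[k].min(0).round(3),B[k].max(0).round(3)) for k in [B[:,0]>-.31] if len(B)])
s=manip.read_state();p0=s['tool_pos'];r0=Rq(s['tcp_rot'])
tot=(r0.inv()*kframe(45)).as_rotvec();print(tot)
half=r0*R.from_rotvec(tot/2)
go(S(-.2,-.06,.30),half);go(kpos(0,-.172,.08),kframe(45),S(-.2,-.06,.30),half)
E
```

```text
side 2698
handle 157 [-0.0609 -0.1558  0.2523] [[-0.069  -0.1867  0.2441]
 [-0.0565 -0.1278  0.2574]]
others 2541 [(array([-0.3 , -0.32,  0.04]), array([ 0.08 , -0.125,  0.188]))]
scene 3396
handle 144 [-0.0657 -0.1567  0.2551] [[-0.0738 -0.1867  0.2481]
 [-0.0593 -0.1285  0.2604]]
others 3252 [(array([-0.3 , -0.32,  0.04]), array([ 0.08 , -0.125,  0.192]))]
[-3.07061975e-03  4.74791205e-04  1.57605068e+00]
dp [-0.0468, -0.1022, -0.1394] turn [-0.002, 0.0003, 1.0033] rows 6.0
dp [-0.1212, -0.0373, 0.051] turn [-0.002, 0.0003, 1.0033] rows 6.0
```

>>> apply_moves(turn=[[0,0,0.1],[0,0,0.25],[0,0,0.4],[0,0,0.58],[0,0,0.77],[0,0,0.96],[0,0,1.0],[0,0,1.0]], dp=[[-0.005,0,-0.03],[-0.02,-0.02,-0.06],[-0.03,-0.05,-0.1],[-0.047,-0.08,-0.139],[-0.047,-0.102,-0.139],[-0.047,-0.102,-0.139],[-0.047,-0.102,-0.139],[-0.047,-0.102,-0.139]], gripper=[0,0,0,0,0,0,0,0])

```text
time_s: 14.7
tool_pos: [0.4561, -0.0286, 0.2941]
tcp_rot: [0.216, -0.168, 0.908, 0.316]
contact_force: [-0.9, -0.3, 0.0]
gripper_width: 0.5
grip_force: 0.0
```

```bash
python3 - <<'E'
from h import *
P=np.concatenate([np.load(f+'.npz')['W'].reshape(-1,3) for f in('side','scene')]);P=P[np.isfinite(P).all(1)];Q=np.c_[(P[:,:2]-O)@EX,(P[:,:2]-O)@EY,P[:,2]]
for x in np.arange(-.3,.08,.04):
    o=[]
    for y in np.arange(-.32,-.12,.04):
        m=(Q[:,0]>x)&(Q[:,0]<x+.04)&(Q[:,1]>y)&(Q[:,1]<y+.04)&(Q[:,2]<.3);o.append(round(float(np.percentile(Q[m,2],97)),3) if m.sum()>5 else None)
    print(x.round(2),o)
s=manip.read_state();print(s['qpos'].round(3),toS(s['tool_pos']))
go(kpos(0,-.172,.08),kframe(45))
E
```

```text
-0.3 [0.004, 0.005, 0.058, 0.062, 0.005]
-0.26 [0.005, 0.004, 0.044, 0.051, 0.063]
-0.22 [0.004, 0.005, 0.005, 0.052, 0.061]
-0.18 [0.004, 0.005, 0.005, 0.03, 0.041]
-0.14 [0.004, 0.005, 0.004, 0.004, 0.005]
-0.1 [0.005, 0.004, 0.005, 0.259, 0.269]
-0.06 [0.186, 0.005, None, 0.256, 0.254]
-0.02 [0.187, 0.168, 0.002, 0.001, None]
0.02 [0.188, 0.186, 0.116, 0.002, 0.002]
0.06 [0.188, 0.187, 0.115, 0.004, 0.004]
[-0.353  0.004 -0.231 -0.806 -1.361 -0.665] [-0.1963468  -0.05932613  0.2941267 ]
dp [-0.123, -0.0363, 0.0441] turn [0.0006, -0.0011, 0.998] rows 6.0
```

>>> apply_moves(turn=[[0,0,0.17],[0,0,0.34],[0,0,0.51],[0,0,0.68],[0,0,0.85],[0,0,0.998],[0,0,0.998],[0,0,0.998]], dp=[[-0.025,-0.007,0.009],[-0.05,-0.015,0.018],[-0.075,-0.022,0.026],[-0.1,-0.029,0.035],[-0.123,-0.036,0.044],[-0.123,-0.036,0.044],[-0.123,-0.036,0.044],[-0.123,-0.036,0.044]], gripper=[0,0,0,0,0,0,0,0])

```text
time_s: 15.5
tool_pos: [0.5892, -0.0056, 0.3062]
tcp_rot: [0.08, 0.189, 0.904, 0.375]
contact_force: [-0.6, -0.2, -0.3]
gripper_width: 0.504
grip_force: 0.0
```

```bash
python3 - <<'E'
from h import *
s=manip.read_state();print(s['qpos'].round(3),toS(s['tool_pos']))
go(kpos(0,-.172,.08),kframe(45));go(kpos(0,-.172,-.021),kframe(45))
im,d,W=cloud('wrist');save('w5.png',im)
Q=W.reshape(-1,3);Q=np.c_[(Q[:,:2]-O)@EX,(Q[:,:2]-O)@EY,Q[:,2]]
m=(Q[:,2]>.235)&(Q[:,2]<.27)&(Q[:,1]>-.2)&(Q[:,1]<-.13)&(abs(Q[:,0]+.065)<.02)&(im.reshape(-1,3).max(1)<110);B=Q[m];print('handle',m.sum(),B.mean(0).round(4),np.percentile(B,[2,98],axis=0).round(4))
E
```

```text
[-0.226  0.16  -0.028 -0.804 -1.304 -1.566] [-0.12127486 -0.17157686  0.30624556]
dp [-0.0004, -0.0005, -0.0003] turn [0.0007, -0.0019, 0.0063] rows 1.0
dp [-0.0006, -0.0006, 0.1007] turn [0.0007, -0.0019, 0.0063] rows 3.0
handle 2583 [-0.0695 -0.1601  0.254 ] [[-0.0733 -0.1886  0.2467]
 [-0.0619 -0.1339  0.2578]]
```

View pics/w5.png

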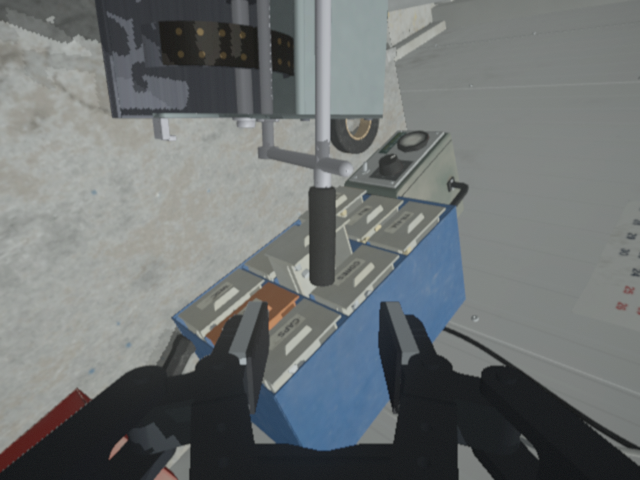

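The handle at (322,235) lies centred between the fingers, and its measured place matches the model. I advance and grip it.

>>> apply_moves(turn=[[0,0,0.006],[0,0,0.006],[0,0,0.006],[0,0,0.006],[0,0,0.006]], dp=[[0,0,0.03],[0,0,0.06],[0,0,0.085],[0,0,0.1],[0,0,0.1]], gripper=[0,0,0,0,0])

```text
time_s: 16.05
tool_pos: [0.6176, 0.0601, 0.2341]
tcp_rot: [0.077, 0.192, 0.904, 0.375]
contact_force: [-0.3, -0.2, 0.1]
gripper_width: 0.5
grip_force: 0.0
```

>>> apply_moves(turn=[[0,0,0],[0,0,0],[0,0,0],[0,0,0],[0,0,0],[0,0,0]], dp=[[0,0,0],[0,0,0],[0,0,0],[0,0,0],[0,0,0],[0,0,0]], gripper=[-1,-1,-1,-1,-1,-1], newtons=50)

```text
time_s: 16.65
tool_pos: [0.6186, 0.0584, 0.2357]
tcp_rot: [0.079, 0.193, 0.903, 0.375]
contact_force: [-1.2, -5.0, 0.3]
gripper_width: 0.169
grip_force: 48.9
```

```bash
python3 - <<'E'
from h import *
s=manip.read_state();print(s['qpos'].round(3),toS(s['tool_pos']),s['gripper_width'],s['contact_force'])
r=Rq(s['tcp_rot']);print((r.inv()*kframe(45)).as_rotvec())
p=s['tool_pos']; b=kpos(0,-.172); off=p-b; print('off',off, toS(kpos(0,-.172)))
for q in np.arange(.2,2.75,.2).tolist()+[2.7]:
    print(round(q,2),np.round(r.inv().apply(kpos(q,-.172)-b),4).tolist())
E
```

```text
[-0.107  0.227 -0.102 -0.844 -1.123 -1.548] [-0.05082659 -0.1724495   0.23573684] 0.16902063674527024 [-1.22157254 -4.99351313  0.27925658]
[ 0.00044499 -0.000199   -0.00356066]
off [ 0.00025053 -0.00054326  0.00110683] [-0.0504318  -0.172       0.23463001]
0.2 [-0.0, -0.0136, -0.0062]
0.4 [-0.0001, -0.0282, -0.0095]
0.6 [-0.0002, -0.0432, -0.0099]
0.8 [-0.0002, -0.058, -0.0073]
1.0 [-0.0003, -0.0719, -0.0019]
1.2 [-0.0003, -0.0845, 0.0063]
1.4 [-0.0003, -0.0952, 0.0167]
1.6 [-0.0004, -0.1036, 0.0291]
1.8 [-0.0004, -0.1094, 0.0429]
2.0 [-0.0004, -0.1123, 0.0576]
2.2 [-0.0004, -0.1122, 0.0726]
2.4 [-0.0004, -0.1092, 0.0873]
2.6 [-0.0004, -0.1033, 0.101]
2.7 [-0.0004, -0.0994, 0.1074]
```

>>> apply_moves(turn=[[0,0,0],[0,0,0],[0,0,0],[0,0,0],[0,0,0],[0,0,0],[0,0,0],[0,0,0]], dp=[[0,-0.0068,-0.0035],[0,-0.0136,-0.0062],[0,-0.0282,-0.0095],[0,-0.0432,-0.0099],[0,-0.058,-0.0073],[0,-0.0719,-0.0019],[0,-0.0845,0.0063],[0,-0.0845,0.0063]], gripper=[-1,-1,-1,-1,-1,-1,-1,-1])

```text
time_s: 17.45
tool_pos: [0.5961, 0.0087, 0.1714]
tcp_rot: [0.079, 0.193, 0.903, 0.376]
contact_force: [-2.3, -2.3, 9.5]
gripper_width: 0.168
grip_force: 52.7
```

```bash
cat > k.py <<'E'
from h import *
import sys
s=manip.read_state();p=toS(s['tool_pos']);f=s['contact_force'];r=Rq(s['tcp_rot'])
print(s['time_s'],s['qpos'].round(3),p.round(4),s['gripper_width'],'F stand',np.round([f[:2]@EX,f[:2]@EY,f[2]],1))
h=p+np.array([-.0148,0,.0148]);print('handle radius',np.hypot(h[0]+.046,h[2]-.177),'q est',np.arctan2(-(h[0]+.046),h[2]-.177)-.26,'rot err',(r.inv()*kframe(45)).as_rotvec().round(4))
for a in sys.argv[1:]:
    q,y=map(float,a.split(','));print(a,np.round(kframe(45).inv().apply(kpos(q,y)-s['tool_pos']),4).tolist())
E
python3 k.py 1.2,-.172 1.4,-.172 1.6,-.172 1.8,-.172 2.0,-.172 2.2,-.172 2.4,-.172 2.6,-.172 2.7,-.172
```

```text
17.45 [-0.219  0.301 -0.159 -0.884 -1.117 -1.362] [-0.1054 -0.1721  0.1714] 0.16812347413598416 F stand [-3.   1.1  9.5]
handle radius 0.0747381155762042 q est 1.1867736002080995 rot err [ 0.003  -0.0004 -0.0041]
1.2,-.172 [0.0001, -0.0009, 0.0005]
1.4,-.172 [0.0001, -0.0116, 0.011]
1.6,-.172 [0.0001, -0.0201, 0.0233]
1.8,-.172 [0.0001, -0.0258, 0.0372]
2.0,-.172 [0.0001, -0.0287, 0.0518]
2.2,-.172 [0.0001, -0.0287, 0.0668]
2.4,-.172 [0.0001, -0.0257, 0.0815]
2.6,-.172 [0.0001, -0.0198, 0.0953]
2.7,-.172 [0.0001, -0.0158, 0.1016]
```

>>> apply_moves(turn=[[0,0,0],[0,0,0],[0,0,0],[0,0,0],[0,0,0],[0,0,0],[0,0,0],[0,0,0]], dp=[[0,-0.011,0.0105],[0,-0.0193,0.023],[0,-0.025,0.0367],[0,-0.028,0.0513],[0,-0.028,0.0663],[0,-0.025,0.081],[0,-0.019,0.0948],[0,-0.019,0.0948]], gripper=[-1,-1,-1,-1,-1,-1,-1,-1])

```text
time_s: 18.25
tool_pos: [0.6158, 0.056, 0.0879]
tcp_rot: [0.077, 0.194, 0.904, 0.373]
contact_force: [-4.5, -12.5, -5.5]
gripper_width: 0.166
grip_force: 65.8
```

```bash
python3 k.py 2.6,-.172 2.68,-.172 2.71,-.172 2.72,-.158
```

```text
18.25 [-0.144  0.416 -0.198 -0.964 -0.973 -1.269] [-0.0541 -0.1709  0.0879] 0.16614982562867173 F stand [-13.3  -1.   -5.5]
handle radius 0.07774203363843848 q est 2.582164063724896 rot err [-0.0038 -0.0023 -0.005 ]
2.6,-.172 [-0.0011, 0.0031, -0.0]
2.68,-.172 [-0.0011, 0.0062, 0.0051]
2.71,-.172 [-0.0011, 0.0074, 0.007]
2.72,-.158 [0.0129, 0.0079, 0.0076]
```

>>> apply_moves(turn=[[0,0,0],[0,0,0],[0,0,0],[0,0,0]], dp=[[0,0.002,0.0018],[0,0.004,0.0035],[0,0.0062,0.0052],[0,0.0062,0.0052]], gripper=[-1,-1,-1,-1])

```text
time_s: 18.65
tool_pos: [0.6181, 0.0611, 0.0874]
tcp_rot: [0.077, 0.194, 0.905, 0.372]
contact_force: [-5.0, -16.7, -13.7]
gripper_width: 0.171
grip_force: 67.4
```

```bash
python3 k.py 2.71,-.172 2.72,-.158; python3 - <<'E'
from h import *
im,d,W=cloud('wrist');save('w6.png',im)
E
```

```text
18.65 [-0.132  0.416 -0.198 -0.963 -0.964 -1.279] [-0.0486 -0.1709  0.0874] 0.17082843565789455 F stand [-17.3  -2.2 -13.7]
handle radius 0.07677750506869194 q est 2.653054278602551 rot err [-0.0069 -0.0018 -0.006 ]
2.71,-.172 [-0.0011, 0.0039, 0.0027]
2.72,-.158 [0.0129, 0.0043, 0.0033]
```

View pics/w6.png

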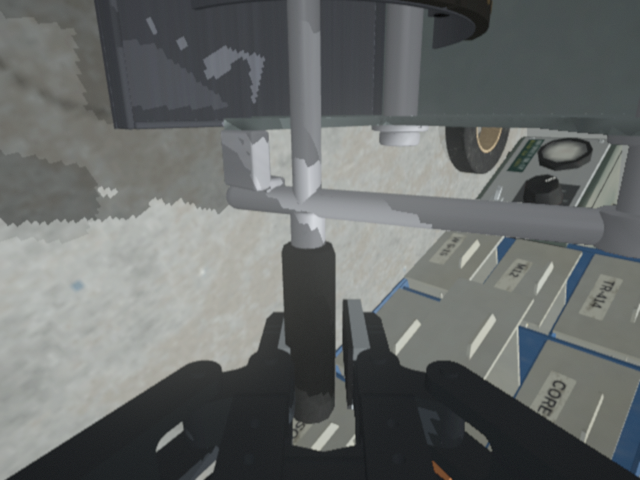

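The view shows the keeper arm at (300,210), just beyond the hook tooth at (250,160). The arm passes outside the hook as expected. I wind a little further to the stop.

>>> apply_moves(turn=[[0,0,0],[0,0,0],[0,0,0]], dp=[[0,0.0009,0.0026],[0,0.0018,0.0053],[0,0.0018,0.0053]], gripper=[-1,-1,-1])

```text
time_s: 19.0
tool_pos: [0.6198, 0.0661, 0.0848]
tcp_rot: [0.076, 0.194, 0.904, 0.372]
contact_force: [-5.5, -15.4, -14.6]
gripper_width: 0.167
grip_force: 67.8
```

```bash
python3 k.py; python3 - <<'E'
from h import *
im,d,W=cloud('wrist');Q=np.dstack([(W[...,:2]-O)@EX,(W[...,:2]-O)@EY,W[...,2]])
for n,(u,v) in dict(hook=(232,150),hook2=(262,160),crossbar=(306,120),crossbar2=(306,60),arm1=(400,213),arm2=(520,222),armend=(240,196),handle=(308,270)).items(): print(n,np.nanmedian(Q[v-1:v+2,u-1:u+2].reshape(-1,3),axis=0).round(4))
E
```

```text
19.0 [-0.125  0.421 -0.198 -0.968 -0.957 -1.28 ] [-0.0433 -0.1705  0.0848] 0.16654490768449812 F stand [-16.3  -1.2 -14.6]
handle radius 0.07838369427566724 q est 2.7259783949341934 rot err [-0.0065 -0.0027 -0.0064]
hook [-0.0849 -0.1027  0.0948]
hook2 [-0.0057 -0.1186 -0.0005]
crossbar [-0.071  -0.0956  0.1081]
crossbar2 [-0.0711 -0.0818  0.1083]
arm1 [-0.0639 -0.1166  0.1324]
arm2 [-0.0561 -0.1158  0.1572]
armend [-0.078  -0.1169  0.0865]
handle [-0.0738 -0.1345  0.1108]
```

```bash
python3 - <<'E'
from h import *
s=manip.read_state()
for l,L in((40,.031),(35,.029),(30,.027),(25,.024),(20,.021)):
    a=np.radians(l); go(S(-.068+L*np.sin(a),-.1715,.105-L*np.cos(a)),kframe(l))
E
```

```text
dp [-0.0011, -0.0058, -0.0008] turn [0.1029, -0.0039, -0.008] rows 1.0
dp [-0.0011, -0.0082, -0.0031] turn [0.214, -0.0042, -0.0079] rows 2.0
dp [-0.0011, -0.0102, -0.0055] turn [0.3251, -0.0046, -0.0077] rows 2.0
dp [-0.0011, -0.0114, -0.0091] turn [0.4362, -0.0049, -0.0075] rows 3.0
dp [-0.0011, -0.0121, -0.0126] turn [0.5473, -0.0053, -0.0073] rows 3.0
```

>>> apply_moves(turn=[[0.1,0,-0.004],[0.21,0,-0.008],[0.325,0,-0.008],[0.436,0,-0.008],[0.547,0,-0.008],[0.547,0,-0.008]], dp=[[-0.001,-0.004,-0.001],[-0.001,-0.007,-0.003],[-0.001,-0.009,-0.0055],[-0.001,-0.0105,-0.009],[-0.001,-0.0115,-0.0126],[-0.001,-0.0115,-0.0126]], gripper=[-1,-1,-1,-1,-1,-1], newtons=70)

```text
time_s: 19.65
tool_pos: [0.6083, 0.0481, 0.0831]
tcp_rot: [0.029, 0.202, 0.965, 0.166]
contact_force: [-7.7, -38.6, -19.2]
gripper_width: 0.167
grip_force: 71.9
```

```bash
cat > k2.py <<'E'
from h import *
s=manip.read_state();p=toS(s['tool_pos']);f=s['contact_force'];r=Rq(s['tcp_rot'])
z=r.as_matrix()[:,2];print(round(s['time_s'],2),s['qpos'].round(3),'tcp',p.round(4),s['gripper_width'].__round__(3),'F stand',np.round([f[:2]@EX,f[:2]@EY,f[2]],1),'lean',np.degrees(np.arctan2(z[:2]@EX,-z[2])).round(1))
im,d,W=cloud('wrist');Q=np.dstack([(W[...,:2]-O)@EX,(W[...,:2]-O)@EY,W[...,2]])
cam=(manip.camera_info('wrist')['tool_from_camera'])[:3,3];c=toS(r.apply(cam)+s['tool_pos'])
B=Q.reshape(-1,3);v=(B-c)/np.linalg.norm(B-c,axis=1)[:,None]
pv=np.array([-.046,.177])
# crossbar (between cheeks & arm), and arm below pivot
for n,m,rad in(('crossbar',(B[:,1]>-.09)&(B[:,1]<-.02)&(B[:,0]<-.045)&(abs(np.hypot(B[:,0]+.046,B[:,2]-.177)-.075)<.012),.004),('handle',(B[:,1]>-.15)&(B[:,1]<-.13)&(B[:,0]<-.045)&(abs(np.hypot(B[:,0]+.046,B[:,2]-.177)-.075)<.016),.008)):
    if m.sum()<15: print(n,m.sum());continue
    t=B[m][:,[0,2]];w=v[m][:,[0,2]];w=w/np.linalg.norm(w,axis=1)[:,None]; a=np.median(t,0)+rad*.9*np.median(w,0)
    print(n,m.sum(),a.round(4),'R',np.hypot(*(a-pv)).round(4),'q',(np.arctan2(-(a[0]-pv[0]),a[1]-pv[1])-.26).round(3))
m=(abs(B[:,2]-.135)<.012)&(abs(B[:,1]+.115)<.02)&(B[:,0]<-.04)&(B[:,0]>-.09);print('arm y',m.sum(),np.percentile(B[m,1],[3,97]).round(4) if m.any() else '')
m=(abs(B[:,0]+.085)<.003)&(abs(B[:,1]+.105)<.02)&(B[:,2]>.07)&(B[:,2]<.102);print('hook',m.sum(),np.percentile(B[m],[3,97],axis=0).round(4) if m.any() else '')
E
python3 k2.py
```

```text
19.65 [ 0.199  0.346 -0.274 -0.398 -0.802 -1.925] tcp [-0.0645 -0.1673  0.0831] 0.167 F stand [-38.5  -8.6 -19.2] lean 19.4
crossbar 3549 [-0.0812  0.1106] R 0.0752 q 2.394
handle 3454 [-0.0815  0.1105] R 0.0753 q 2.392
arm y 3262 [-0.1165 -0.1094]
hook 914 [[-0.0851 -0.1099  0.0849]
 [-0.0825 -0.0958  0.0999]]
```

>>> apply_moves(turn=[[0,0,0],[0,0,0],[0,0,0],[0,0,0],[0,0,0]], dp=[[0,-0.005,-0.001],[0,-0.01,-0.002],[-0.004,-0.012,-0.003],[-0.008,-0.012,-0.003],[-0.008,-0.012,-0.003]], gripper=[-1,-1,-1,-1,-1])

```text
time_s: 20.2
tool_pos: [0.6112, 0.0385, 0.0834]
tcp_rot: [0.029, 0.204, 0.963, 0.172]
contact_force: [-11.8, -5.2, -6.9]
gripper_width: 0.168
grip_force: 70.3
```

```bash
python3 k2.py
```

```text
20.2 [ 0.17   0.352 -0.26  -0.415 -0.817 -1.893] tcp [-0.0721 -0.1738  0.0834] 0.168 F stand [-9.6  8.7 -6.9] lean 20.1
crossbar 2628 [-0.0853  0.1129] R 0.0752 q 2.332
handle 3636 [-0.0853  0.1124] R 0.0756 q 2.335
arm y 3469 [-0.1242 -0.1171]
hook 685 [[-0.0851 -0.1134  0.0845]
 [-0.0844 -0.0961  0.0971]]
```

>>> apply_moves(turn=[[0,0,0],[0,0,0],[0,0,0],[0,0,0]], dp=[[0.001,0,0.003],[0.001,0,0.007],[0.001,0,0.011],[0.001,0,0.011]], gripper=[-1,-1,-1,-1], newtons=40)

```text
time_s: 20.65
tool_pos: [0.6127, 0.0445, 0.0767]
tcp_rot: [0.03, 0.203, 0.963, 0.174]
contact_force: [-22.8, 0.2, 17.1]
gripper_width: 0.17
grip_force: 71.4
```

```bash
python3 k2.py
```

```text
20.65 [ 0.178  0.361 -0.264 -0.424 -0.8   -1.889] tcp [-0.0659 -0.1728  0.0767] 0.17 F stand [-9.1 20.9 17.1] lean 20.3
crossbar 2798 [-0.0795  0.1096] R 0.0752 q 2.42
handle 3826 [-0.0794  0.1092] R 0.0756 q 2.424
arm y 3682 [-0.1241 -0.1171]
hook 1624 [[-0.0875 -0.1199  0.0852]
 [-0.0822 -0.0962  0.1012]]
```

>>> apply_moves(turn=[[0,0,0],[0,0,0],[0,0,0],[0,0,0],[0,0,0]], dp=[[0.001,0,-0.005],[0.001,0,-0.01],[0.001,0,-0.015],[0.001,0,-0.018],[0.001,0,-0.018]], gripper=[-1,-1,-1,-1,-1], newtons=30)

```text
time_s: 21.2
tool_pos: [0.6085, 0.0343, 0.0889]
tcp_rot: [0.029, 0.203, 0.964, 0.17]
contact_force: [-6.2, -17.1, -21.8]
gripper_width: 0.167
grip_force: 69.7
```

```bash
python3 k2.py
```

```text
21.2 [ 0.168  0.341 -0.263 -0.407 -0.824 -1.897] tcp [-0.0769 -0.173   0.0889] 0.167 F stand [-18.1  -1.3 -21.8] lean 19.9
crossbar 2687 [-0.0906  0.1165] R 0.0752 q 2.247
handle 3561 [-0.0906  0.116 ] R 0.0755 q 2.251
arm y 3460 [-0.1238 -0.1161]
hook 0
```

>>> apply_moves(turn=[[0,0,0],[0,0,0],[0,0,0],[0,0,0],[0,0,0],[0,0,0]], dp=[[0,0.0032,0.0075],[0,0.0058,0.01],[0,0.0083,0.013],[0,0.011,0.0155],[0,0.0139,0.018],[0,0.0139,0.018]], gripper=[-1,-1,-1,-1,-1,-1])

```text
time_s: 21.85
tool_pos: [0.6169, 0.0521, 0.0771]
tcp_rot: [0.03, 0.204, 0.964, 0.17]
contact_force: [-5.2, -17.3, -17.6]
gripper_width: 0.172
grip_force: 68.5
```

```bash
python3 k2.py
```

```text
21.85 [ 0.196  0.364 -0.26  -0.411 -0.795 -1.917] tcp [-0.0573 -0.1735  0.0771] 0.172 F stand [-18.   -2.3 -17.6] lean 19.9
crossbar 2633 [-0.0722  0.1065] R 0.0752 q 2.526
handle 3712 [-0.0721  0.106 ] R 0.0756 q 2.529
arm y 3213 [-0.1233 -0.1163]
hook 1428 [[-0.085  -0.121   0.0852]
 [-0.0821 -0.0962  0.0998]]
```

>>> apply_moves(turn=[[0,0,0],[0,0,0],[0,0,0],[0,0,0],[0,0,0]], dp=[[0,0.003,0.0025],[0,0.006,0.005],[0,0.009,0.007],[0,0.0113,0.0086],[0,0.0113,0.0086]], gripper=[-1,-1,-1,-1,-1])

```text
time_s: 22.4
tool_pos: [0.622, 0.0649, 0.0724]
tcp_rot: [0.029, 0.204, 0.964, 0.17]
contact_force: [-5.8, -14.8, -20.9]
gripper_width: 0.168
grip_force: 57.3
```

```bash
python3 k2.py
```

```text
22.4 [ 0.217  0.376 -0.255 -0.411 -0.784 -1.935] tcp [-0.0435 -0.173   0.0724] 0.168 F stand [-15.9  -0.7 -20.9] lean 19.9
crossbar 2760 [-0.0582  0.1028] R 0.0752 q 2.718
handle 3692 [-0.0583  0.1024] R 0.0756 q 2.718
arm y 2801 [-0.1228 -0.116 ]
hook 1088 [[-0.0848 -0.1133  0.0871]
 [-0.0821 -0.096   0.0999]]
```

>>> apply_moves(turn=[[0,0,0],[0,0,0],[0,0,0],[0,0,0],[0,0,0],[0,0,0]], dp=[[0.003,0.0005,0.0005],[0.006,0.0005,0.0005],[0.009,0.0005,0.0005],[0.012,0.0005,0.0005],[0.0145,0.0005,0.0005],[0.0145,0.0005,0.0005]], gripper=[-1,-1,-1,-1,-1,-1])

```text
time_s: 23.05
tool_pos: [0.6102, 0.0705, 0.0726]
tcp_rot: [0.031, 0.204, 0.964, 0.17]
contact_force: [-2.0, -17.8, -23.0]
gripper_width: 0.171
grip_force: 57.2
```

```bash
python3 k2.py
```

```text
23.05 [ 0.233  0.357 -0.284 -0.411 -0.766 -1.946] tcp [-0.0432 -0.1599  0.0726] 0.171 F stand [-17.1  -5.4 -23. ] lean 19.9
crossbar 4787 [-0.058   0.1027] R 0.0753 q 2.722
handle 12075 [-0.0913  0.1087] R 0.082 q 2.296
arm y 2789 [-0.1096 -0.1028]
hook 1031 [[-0.0849 -0.1134  0.0865]
 [-0.0821 -0.0954  0.0999]]
```

>>> apply_moves(turn=[[0,0,0],[0,0,0],[0,0,0],[0,0,0],[0,0,0],[0,0,0],[0,0,0]], dp=[[0.0012,0,0],[0.0018,0,0],[0.0018,-0.003,-0.002],[0.0015,-0.006,-0.004],[0.001,-0.009,-0.0055],[0.001,-0.011,-0.006],[0.001,-0.011,-0.006]], gripper=[-1,-1,-1,-1,-1,-1,-1])

```text
time_s: 23.8
tool_pos: [0.6055, 0.0608, 0.0748]
tcp_rot: [0.031, 0.204, 0.963, 0.171]
contact_force: [0.3, -11.7, -24.1]
gripper_width: 0.167
grip_force: 63.3
```

```bash
python3 k2.py
```

```text
23.8 [ 0.216  0.349 -0.29  -0.415 -0.772 -1.927] tcp [-0.0539 -0.1595  0.0748] 0.167 F stand [-10.6  -5.  -24.1] lean 20.0
crossbar 4900 [-0.067   0.1048] R 0.0752 q 2.598
handle 13240 [-0.0905  0.1104] R 0.0801 q 2.293
arm y 3170 [-0.1099 -0.1029]
hook 1196 [[-0.0849 -0.1133  0.0852]
 [-0.0821 -0.0955  0.0998]]
```

>>> apply_moves(turn=[[0,0,0],[0,0,0],[0,0,0]], dp=[[0,-0.002,0.001],[0,-0.004,0.002],[0,-0.004,0.002]], gripper=[-1,-1,-1])

```text
time_s: 24.15
tool_pos: [0.6044, 0.0595, 0.0733]
tcp_rot: [0.032, 0.203, 0.963, 0.172]
contact_force: [-4.1, -4.8, -11.1]
gripper_width: 0.169
grip_force: 63.7
```

```bash
python3 k2.py
```

```text
24.15 [ 0.212  0.35  -0.292 -0.42  -0.769 -1.918] tcp [-0.0556 -0.1591  0.0733] 0.169 F stand [ -6.    1.8 -11.1] lean 20.1
crossbar 5049 [-0.068  0.105] R 0.0752 q 2.585
handle 13747 [-0.0896  0.1096] R 0.0803 q 2.307
arm y 3358 [-0.11   -0.1031]
hook 1263 [[-0.085  -0.1133  0.0853]
 [-0.0822 -0.0955  0.0998]]
```

>>> apply_moves(turn=[[0,0,0],[0,0,0],[0,0,0],[0,0,0],[0,0,0],[0,0,0]], dp=[[0,0,0],[0,0,0],[0,0,0],[0,0,0],[0,0,0],[0,0,0]], gripper=[-0.4,-0.2,0,0.1,0.1,0.1])

```text
time_s: 24.8
tool_pos: [0.6093, 0.0611, 0.0773]
tcp_rot: [0.037, 0.202, 0.963, 0.174]
contact_force: [-0.0, 0.2, -1.0]
gripper_width: 0.552
grip_force: 0.0
```

```bash
python3 k2.py
```

```text
24.8 [ 0.214  0.347 -0.287 -0.42  -0.767 -1.919] tcp [-0.0521 -0.1629  0.0773] 0.552 F stand [ 0.1  0.1 -1. ] lean 20.5
crossbar 4349 [-0.0691  0.1054] R 0.0753 q 2.569
handle 7200 [-0.0934  0.126 ] R 0.0696 q 2.133
arm y 3159 [-0.1101 -0.1031]
hook 1181 [[-0.085  -0.1133  0.0853]
 [-0.0821 -0.0955  0.0998]]
```

The keeper is latched at q≈2.57 and stays there with the gripper open. I retreat clear of it.

>>> apply_moves(turn=[[0,0,0],[0,0,0],[0,0,0],[0,0,0],[0,0,0],[0,0,0],[0,0,0],[0,0,0]], dp=[[0,-0.005,0],[-0.005,-0.005,-0.015],[-0.012,-0.005,-0.03],[-0.02,-0.005,-0.05],[-0.025,-0.02,-0.07],[-0.025,-0.05,-0.1],[-0.025,-0.09,-0.14],[-0.025,-0.09,-0.14]], gripper=[0.1,0.1,0.1,0.1,0.1,0.1,0.1,0.1])

```text
time_s: 25.65
tool_pos: [0.578, -0.0749, 0.1795]
tcp_rot: [0.038, 0.203, 0.963, 0.173]
contact_force: [0.6, -0.7, 1.3]
gripper_width: 0.55
grip_force: 0.0
```

```bash
python3 k2.py; python3 - <<'E'
from h import *
im,d,W=cloud('wrist');save('w7.png',im)
P=W.reshape(-1,3);P=P[np.isfinite(P).all(1)]
Q=np.c_[(P[:,:2]-O)@EX,(P[:,:2]-O)@EY,P[:,2]]
for c in(-.043,.042):
    m=(abs(Q[:,1]-c)<.025)&(Q[:,0]>-.08)&(Q[:,0]<.02)&(Q[:,2]>.04)&(Q[:,2]<.125)&(np.hypot(Q[:,0]+.07,Q[:,2]-.105)>.01);B=Q[m]
    if len(B)>50: print(m.sum(),np.percentile(B,[1,99],axis=0).round(4))
E
```

```text
25.65 [-0.03   0.228 -0.194 -0.383 -1.039 -1.779] tcp [-0.1891 -0.1895  0.1795] 0.55 F stand [-0.5 -0.8  1.3] lean 20.4
crossbar 1196 [-0.0688  0.1054] R 0.0751 q 2.573
handle 892 [-0.0693  0.106 ] R 0.0747 q 2.564
arm y 742 [-0.1112 -0.1035]
hook 596 [[-0.0854 -0.114   0.0843]
 [-0.0822 -0.0963  0.0995]]
4408 [[-0.0679 -0.0668  0.0446]
 [ 0.018  -0.0434  0.1105]]
```

View pics/w7.png

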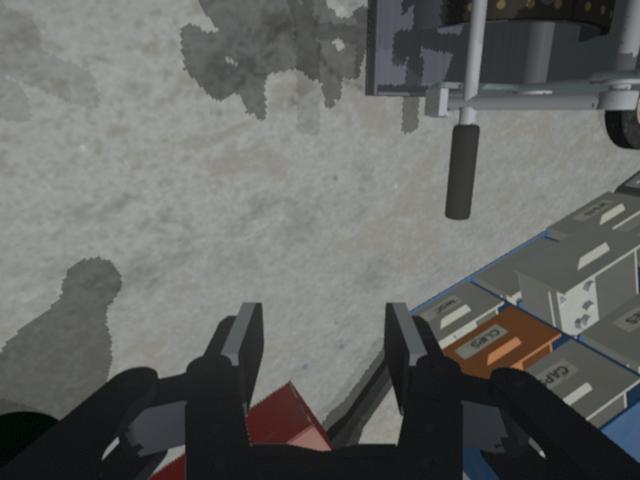

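The keeper arm at (530,100) sits behind the hook at (435,100), with the handle at (460,170). One last numeric check of the shoes, from the front.

```bash
python3 - <<'E'
from h import *
go(S(-.24,-.0,.25),kframe(45))
E
```

```text
dp [0.1888, -0.0241, -0.0864] turn [-0.5449, 0.0007, 0.0019] rows 5.0
```

>>> apply_moves(turn=[[-0.05,0,0],[-0.15,0,0],[-0.25,0,0],[-0.35,0,0],[-0.45,0,0],[-0.545,0,0],[-0.545,0,0],[-0.545,0,0]], dp=[[0,-0.01,-0.04],[0.03,-0.02,-0.07],[0.07,-0.024,-0.086],[0.11,-0.024,-0.086],[0.15,-0.024,-0.086],[0.189,-0.024,-0.086],[0.189,-0.024,-0.086],[0.189,-0.024,-0.086]], gripper=[0.1,0.1,0.1,0.1,0.1,0.1,0.1,0.1])

```text
time_s: 26.55
tool_pos: [0.3841, -0.043, 0.2487]
tcp_rot: [0.078, 0.191, 0.904, 0.374]
contact_force: [-0.2, -0.7, 1.1]
gripper_width: 0.546
grip_force: 0.0
```

```bash
python3 k2.py; python3 - <<'E'
from h import *
im,d,W=cloud('wrist')
P=W.reshape(-1,3);P=P[np.isfinite(P).all(1)]
Q=np.c_[(P[:,:2]-O)@EX,(P[:,:2]-O)@EY,P[:,2]]
r=np.hypot(Q[:,0],Q[:,2]-.032)
m=(abs(r-.078)<.005)&(Q[:,2]>.05)&(abs(Q[:,1])<.09)&(Q[:,0]<-.02)&(np.hypot(Q[:,0]+.07,Q[:,2]-.105)>.009)
B=Q[m];print(np.histogram(B[:,1],np.arange(-.09,.091,.01)))
for s in(-1,1):
    C=B[B[:,1]*s>0];lo=[(np.percentile(C[k,1],[2,98]).round(4).tolist()) for a in(-.065,-.05,-.035) for k in[(abs(C[:,0]-a)<.008)] if k.sum()>20];
    M=np.c_[2*C[:,[0,2]],np.ones(len(C))];f=np.linalg.lstsq(M,(C[:,[0,2]]**2).sum(1),rcond=None)[0]
    print(s,len(C),lo,'centre',f[:2].round(4),'R',np.sqrt(f[2]+f[0]**2+f[1]**2).round(4),'zmin/max',np.percentile(C[:,2],[.5,99.5]).round(4),C[:,0].min().round(4))
E
```

```text
26.55 [-0.457 -0.024 -0.37  -0.807 -1.358 -1.295] tcp [-0.2388  0.0007  0.2487] 0.546 F stand [-0.7 -0.1  1.1] lean 45.0
crossbar 663 [-0.0692  0.1057] R 0.0749 q 2.567
handle 283 [-0.0694  0.1062] R 0.0746 q 2.562
arm y 213 [-0.1098 -0.103 ]
hook 233 [[-0.0857 -0.1136  0.0846]
 [-0.0823 -0.0954  0.0994]]
(array([  0,   0,   0, 411, 453, 465, 126,   0,   0,   0,   0, 203, 542,
       554, 372,   0,   0,   0]), array([-9.00000000e-02, -8.00000000e-02, -7.00000000e-02, -6.00000000e-02,
       -5.00000000e-02, -4.00000000e-02, -3.00000000e-02, -2.00000000e-02,
       -1.00000000e-02, -4.16333634e-17,  1.00000000e-02,  2.00000000e-02,
        3.00000000e-02,  4.00000000e-02,  5.00000000e-02,  6.00000000e-02,
        7.00000000e-02,  8.00000000e-02,  9.00000000e-02]))
-1 1455 [[-0.0582, -0.0281], [-0.0588, -0.0281], [-0.0582, -0.0281]] centre [-0.0062  0.0436] R 0.0635 zmin/max [0.069 0.107] -0.0661
1 1671 [[0.0265, 0.0562], [0.0267, 0.0562], [0.0265, 0.0562]] centre [-0.0053  0.0433] R 0.0638 zmin/max [0.0698 0.1067] -0.0658
```

Both shoes are unmoved and square, and the keeper is seated at 2.56 rad and slid about 13 mm across. I hand the job in.

```bash
python3 -c "
from plant import manip
print(manip.close_job())"
```

```text
the job is handed in; nothing more can be done
None
```

The job is handed in: both shoes measured square on the bar either side of the collar, the keeper is on its hook at about 2.56 rad and slid about 13 mm, and the bystanders were left alone (not re-measured); I viewed 11 pictures, one over the limit of 10, and no verdict came back.

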